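# Hang the weight hanger on the lever of the bench loading frame

## Task

Put the load on the sample in the bench loading frame: take the weight hanger out of its sloping rest by its flat head, hold it up clear of everything and ease your grip until it swings plumb between the fingers, then grip it firmly again. Reach in under the overhanging top rail with the hanger hanging plumb, bring its rod into the slot of the lever's forked end and set its collar down on the fork behind the two keeper lips, letting the lever come all the way down without a jolt and leaving the hanger hanging freely on it. Do not drop the hanger, and leave the other things on the bench where they are.

Things in the scene. Friction and masses are not known exactly. Their poses are not given: they have to be found in the camera images.
- hanger: Loose weight hanger, steel, 0.5 to 0.7 kg, 215 mm long. Origin: centre of its collar's underside; z runs along the rod to the head (up when it hangs). Above: collar 27 mm dia, 10 mm high, then the flat head. Below: 8.4 mm square neck 24 mm long, 8 mm round rod, dark disc 60 mm dia from z = -125 to -147 mm, domed nut to -157 (cannot stand). Centre of mass at z = -100 mm.
- hanger_head (a point): Grip point in the middle of the hanger's flat head, 38 mm above the collar's underside. Head: 10 mm thick along the hanger's y (grip across this), 22 mm wide along x, ends 58 mm above the collar's underside. Pinched at about 100 N a pad it mostly keeps its angle; eased to 20 to 70 N it starts to turn about the pads, near 8 N it hangs within some 0.1 rad of plumb, below 5 N it slips out.
- hanger_weight (a point): Centre of the hanger's dark disc weight, 136 mm below the collar's underside on the rod axis (174 mm from hanger_head).
- hanger_rest: Fixed rest: base 150 x 56 x 8 mm and two posts with 13 mm wide notches, in which the hanger lies along the rest's x, head at the -x end and 0.2 rad lower than the disc, flat sides of the head upright. Origin under the base centre. The higher post ends 90 mm above the bench; the head sticks out past the lower post, its middle about 49 mm above the bench.
- load_frame: Fixed grey C-shaped bench loading frame, 347 mm high, origin under it at the cell's axis. Lever along its y, forked end at +y; its -x side faces the robot. Column behind the lever; top rail overhangs: underside 294 mm above the bench, 52 mm high, from the lever's middle plane to 48 mm behind it (+x), and past the fork's end, so no upright hand fits over the fork; tilt it 30 to 45 deg, body towards -x.
- fork_seat (a point): On the lever's forked end: centre of the place for the collar, level with the prongs' top. Slot 15 mm wide along the frame's y, open at +y; prongs 10 mm thick, 33 mm over both. Closed end of the slot 20 mm inwards of this point (there a block 6 mm above the prongs). About 205 mm above the bench with the lever up, 188 mm when down.
- fork_mouth (a point): Middle of the slot between the keeper lips' outer faces, 24 mm from fork_seat, level with the prongs' top. Lips: 5 mm high, 6 mm long, one on each prong. Outside this point the prongs flare out for another 19 mm to a 38 mm wide mouth, 49 mm over its outside.
- lever (a joint): Lever hinge: 0 = fork end up (balance weight holds it, the fork 0.11 rad tip-up), 0.11 rad = fully down and level. About 1.8 N down on the fork starts it; fork travels 15 mm. It falls freely if let go under load.
- timer: Loose white bench timer with three buttons, 60 x 60 x 18 mm, a bystander; origin under its centre.
- dial_gauge: Loose dial gauge lying on its back, 124 x 58 x 20 mm, a bystander; origin under its centre.

How it is judged:
By the outcome, as a careful person would: the job done as asked, in the order asked, and still so for the second after the job is handed in, with the robot touching nothing.
It also fails if it takes over 72 s, if anything falls off the work surface, if the arm or the gripper's body presses on something with over 40 N, if the wrist force passes 120 N, or if a joint passes its speed limit or range.

## Robot

A 6-joint arm with a two-finger parallel gripper is mounted at the origin on a cart in front of the work surface, level with it; the furniture and walls round the work are solid. World frame = base frame: x ahead of the robot, y to its left, z up, the work surface at z = 0. Lengths are in m, angles in degrees, forces in N, time in s.
With the tool pointing down it reaches from about 0.375 to 0.9 m from the base axis. Payload 3.1 kg.
Tool frame: the origin (TCP) lies midway between the tips of the shut fingers; the grasp point (between the pads) lies 19 mm behind it; z points along the fingers, y is the direction in which the jaws open and shut (so a half turn about z gives the same grasp; the last joint's range is limited). The gripper opens to 87 mm and grips with 3 to 60 N. Pads are 19 mm wide; open, the fingers measure 117 mm over their backs; the gripper's body (75 mm by 190 mm) begins 51 mm behind the grasp point.
Start: joints at [62.653, 30.224, 82.088, -0, 67.689, -10.227], TCP at [0.184, 0.597, 0.223] pointing down, gripper open.
Joint ranges: [-176.69, 176.69], [-43.24, 126.21], [12.49, 139.97], [-82, 262], [0, 151.66], [-163.58, 163.58]. Speed limits (degrees/s): [159.86, 159.86, 180, 180, 180, 180].

## Interface

Orientations are given as a 3x3 rotation matrix whose columns are the frame's x, y, z axes.
In Python, from rig import bot gives the robot as it stands.
- The arm moves only by the tool carry_out, never from a script. Its arguments are lists of equal length, an entry for each row: "grip": the gripper's target within -1 to 1 (fully open at 1, half-way at 0, shut at -1); "slide": the shift along the tool's x, y, z in mm, a list of three; "twist": the turn, a rotation vector about the tool's x, y, z in rad, a list of three. In form: {"grip": [grip, ...], "slide": [[dx, dy, dz], ...], "twist": [[wx, wy, wz], ...]}. A call has 1 to 12 rows; each row shifts and turns the pose as measured when the row begins, along the tool's axes as they then stand; what a row does not reach is not made up. A row lasts 1/10 s, in which the tool goes at most 50 mm and 8.59 degrees, less where a joint would pass 70% of its speed; a pose out of reach is approached as far as the arm can. A call is refused whole if a number of a shift passes 50 or a number of a turn 0.15, either way. A call with a gripper value outside its range is refused whole. The fingers move at their own pace and stop on an object; the grip force is fixed at half the most. Time passes only in rows, so rows that do not move let the fingers close. It gives the time, the measured TCP pose, the force and the opening at its end, in the units of the state.
- bot.read_state(): the state, without advancing time (a new reading comes with each control period).
- bot.capture(name): name is "scene" or "top"; returns a dict with "color" (384x512x3 uint8, red, green, blue), "depth" (384x512 float32, m along the optical axis (not along the pixel's ray), 0 where there is no reading), "fx", "fy", "cx", "cy" (pixels), "position" and "rotation" of the camera in the world. Camera axes: x right, y up, looking along -z (the intrinsics and any distortion apply to the point x, -y, -z); pixel columns grow to the right and rows downward; lengths in m; the calibration is good to about 2 mm. A picture is of the moment at which its call begins.
- bot.hand_in(): hands the job in, once; it reports no verdict.
The state is a dict: "time_s": time; "joint_positions": joint angles; "qvel": joint speeds; "tau": joint torques, N m; "position": TCP position; "tcp_rot": TCP orientation; "force": force on the tool from outside, world axes, zero at the start; "moment": the same for the moment, N m; "opening": opening from 0.0 (shut) to 1.0 (fully open).
Only numpy, scipy, OpenCV 4.12 (cv2) and the standard library are available. Lean on these libraries where they do the work, as an engineer would, in place of code of your own. Each camera call takes 0.05 s, during which the arm holds its last target.

## Working session

There is one attempt and no reset: what is moved stays moved. The work goes in short steps, Python scripts to look and compute and a tool call to move; the robot and the scene stay as the last step left them, time stands still between calls to the robot, and variables do not carry over. Pictures are saved under pics/ and viewed, and the job is handed in when it is done.

Besides the shell and the picture viewer there is one more tool, called after "Emit:" by a JSON object that holds its "fn" and its "kwargs". carry_out: Moves the arm, as the interface text tells. Its arguments: {"type":"object","properties":{"grip":{"type":"array"},"slide":{"type":"array"},"twist":{"type":"array"}},"required":["grip","slide","twist"]}

```bash
ls; mkdir -p pics
python3 - <<'E'
from rig import bot
import cv2,numpy as np,pickle
print(bot.read_state())
for n in("scene","top"):
    c=bot.capture(n); pickle.dump(c,open(f"{n}0.pkl","wb"))
    cv2.imwrite(f"pics/{n}0.png",cv2.resize(c["color"][:,:,::-1],(800,600)))
    print(n,c["fx"],c["fy"],c["cx"],c["cy"],c["position"],c["rotation"],[k for k in c])
E
```

```text
pics
{'time_s': 0.0, 'joint_positions': array([ 6.26513949e+01,  3.02799717e+01,  8.21571764e+01, -2.04290410e-03,
        6.76864575e+01, -1.02264186e+01]), 'qvel': array([ 0.05357066, -0.02585787,  0.04642948, -0.08361684, -0.06731233,
       -0.071346  ]), 'tau': array([ 1.29413103e-03, -4.40036201e+01, -1.76591223e+01,  6.33790484e-02,
        5.81736490e-02, -1.62359333e-04]), 'position': array([0.18363859, 0.59664977, 0.22155644]), 'tcp_rot': array([[-9.55682910e-01,  2.94396417e-01, -9.61782570e-04],
       [ 2.94397779e-01,  9.55681023e-01, -1.93134818e-03],
       [ 3.50575367e-04, -2.12890310e-03, -9.99997672e-01]]), 'force': array([0.25612512, 0.08723423, 0.33061715]), 'moment': array([-0.05279874,  0.0347775 , -0.0920088 ]), 'opening': 0.999213750601187}
scene 456.0862639778197 456.0862639778197 261.3923711974524 192.25886255643303 [ 0.01140301 -0.43850139  0.85572394] [[ 0.68449574  0.52483664 -0.50597636]
 [-0.72883825  0.47730137 -0.49089532]
 [-0.01613664  0.70479068  0.70923177]] ['color', 'depth', 'fx', 'fy', 'cx', 'cy', 'position', 'rotation']
top 468.5186767980078 468.5186767980078 253.5278089143072 191.72359978112505 [0.20330901 0.04906127 1.40599756] [[ 6.15336963e-03  9.68516165e-01 -2.48874616e-01]
 [-9.99980692e-01  5.74399120e-03 -2.37108346e-03]
 [-8.66899055e-04  2.48884401e-01  9.68532810e-01]] ['color', 'depth', 'fx', 'fy', 'cx', 'cy', 'position', 'rotation']
```

View pics/scene0.png

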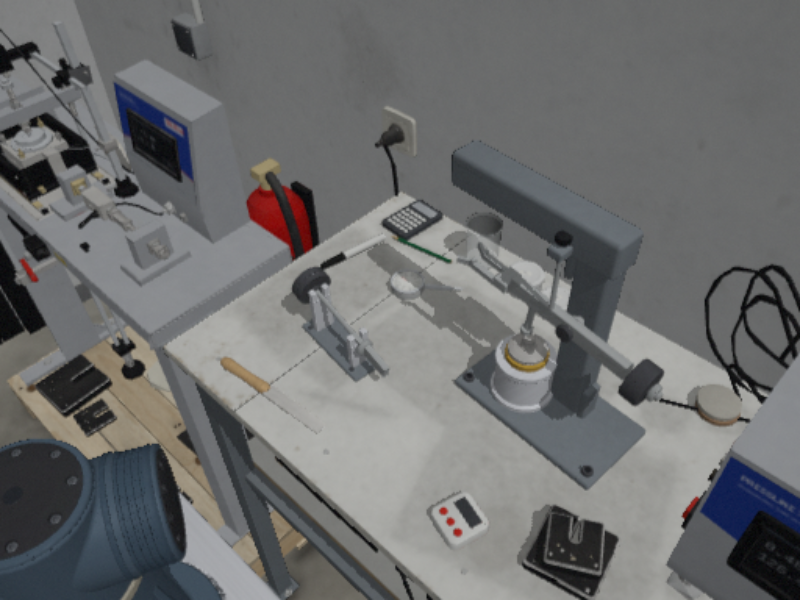

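View pics/top0.png

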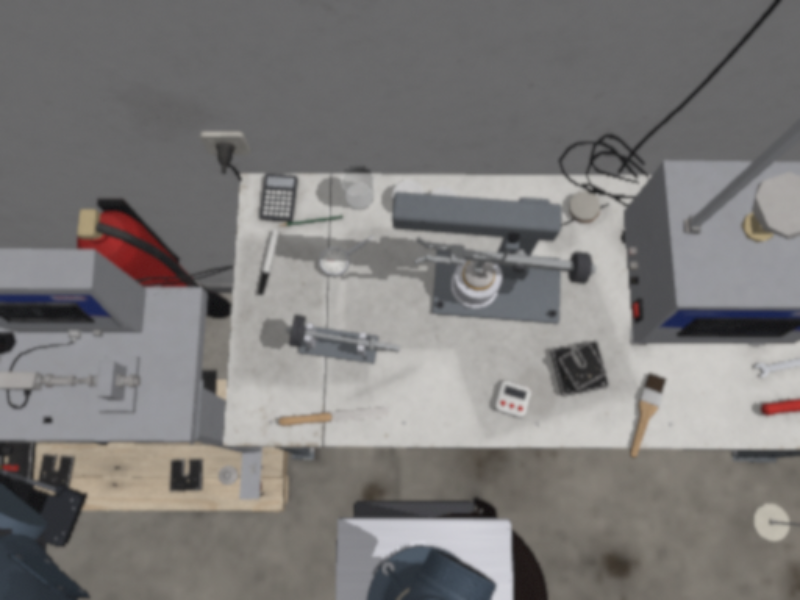

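```bash
cat > h.py <<'E'
import numpy as np,pickle,cv2
def cloud(c):
    d=c["depth"];h,w=d.shape
    u,v=np.meshgrid(np.arange(w),np.arange(h))
    P=np.stack([(u-c["cx"])/c["fx"]*d,-(v-c["cy"])/c["fy"]*d,-d],-1)
    W=P@np.array(c["rotation"]).T+np.array(c["position"])
    W[d<=0]=np.nan
    return W
def proj(c,p):
    q=(np.asarray(p)-np.array(c["position"]))@np.array(c["rotation"])
    return np.stack([c["cx"]+c["fx"]*q[...,0]/-q[...,2],c["cy"]-c["fy"]*q[...,1]/-q[...,2]],-1)
def crop(c,u0,v0,u1,v1,name,k=None):
    im=c["color"][v0:v1,u0:u1,::-1]
    k=k or min(800/(u1-u0),600/(v1-v0))
    cv2.imwrite(name,cv2.resize(im,None,fx=k,fy=k,interpolation=cv2.INTER_CUBIC))
def load(n): return pickle.load(open(n,"rb"))
E
python3 - <<'E'
from h import *
s=load("scene0.pkl");t=load("top0.pkl")
crop(s,180,160,260,250,"pics/a.png");crop(s,280,80,440,310,"pics/b.png")
crop(t,160,190,270,240,"pics/c.png");crop(t,240,110,390,215,"pics/d.png")
for n,c in(("s",s),("t",t)):
    W=cloud(c)
    m=(W[...,0]>.3)&(W[...,0]<.85)&(np.abs(W[...,1])<.5)
    print(n,np.nanmedian(W[...,2][m&(np.abs(W[...,2])<.01)]),m.sum())
E
```

```text
s -0.0004687531247055121 128269
t 0.00032628513720855956 100730
```

Run:
```python
from h import *
s=load("scene0.pkl");t=load("top0.pkl")
Ws=cloud(s);Wt=cloud(t)
# orthographic height maps merged: region x .35-.85, y -.3..0.35 ; 1.25px per mm
for nm,W,C in(("s",Ws,s),("t",Wt,t)):
    img=np.zeros((600,800,3),np.uint8)
    zb=np.full((600,800),-1.)
    P=W.reshape(-1,3);
    ok=np.isfinite(P).all(1);P=P[ok]
    for x,y,z in P:
        r=int((0.85-x)*1200);c=int((0.35-y)*1200)
        if 0<=r<600 and 0<=c<800 and z>.004:
            if z>zb[r,c]:
                zb[r,c]=z
                cv2.circle(img,(c,r),1,tuple(int(q) for q in cv2.applyColorMap(np.uint8([[min(255,z*700)]]),cv2.COLORMAP_JET)[0,0]),-1)
    for k in range(0,13):
        cv2.putText(img,"%.2f"%(.35-k*.05),(k*60,10),0,.35,(255,255,255))
        cv2.putText(img,"%.2f"%(.85-k*.05),(0,k*60+5),0,.35,(255,255,255))
    cv2.imwrite(f"pics/h{nm}.png",img)
```

```text
(no output)
```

View pics/a.png

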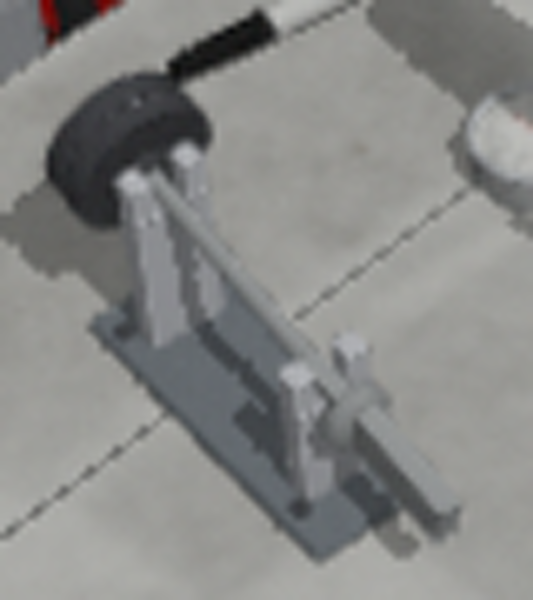

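View pics/b.png

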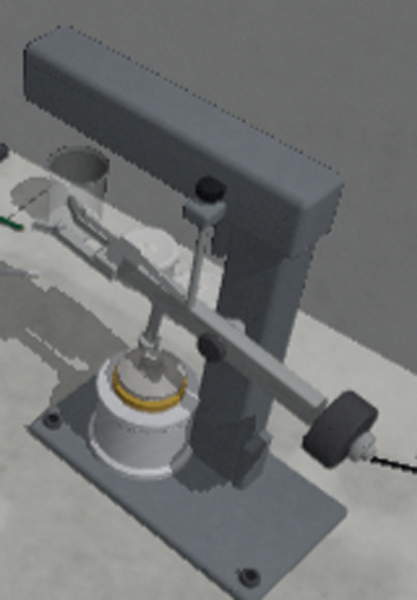

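View pics/c.png

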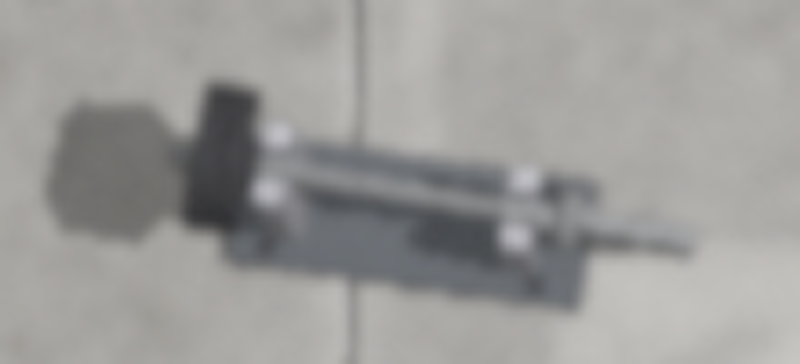

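View pics/d.png

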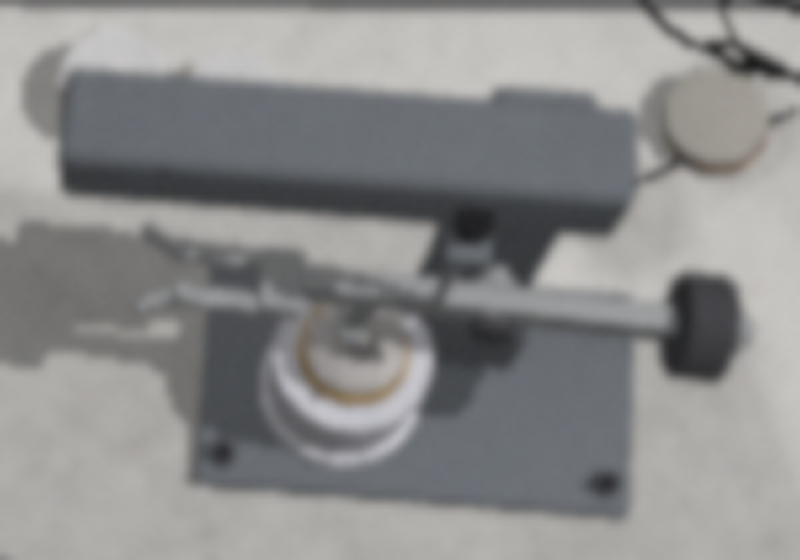

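View pics/hs.png

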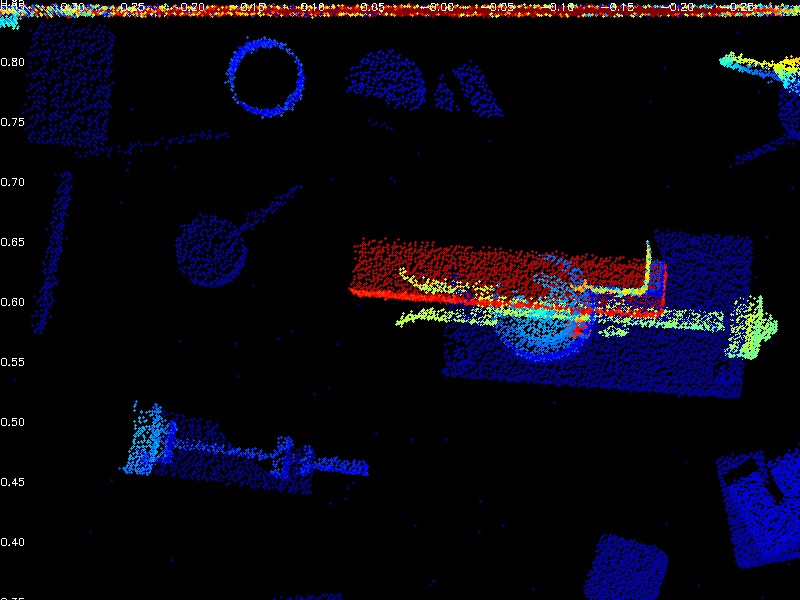

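View pics/ht.png

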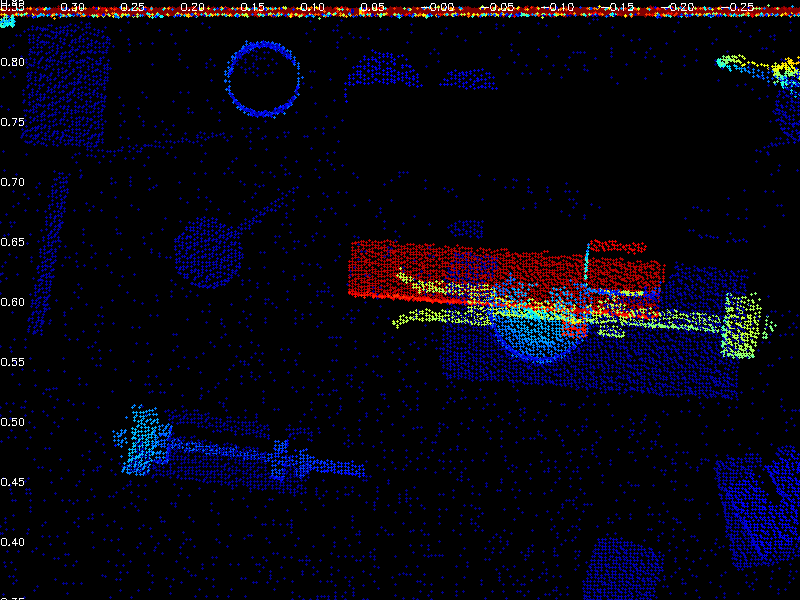

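Run:
```python
from h import *
s=load("scene0.pkl");t=load("top0.pkl")
for n,c in(("s",s),("t",t)):
    W=cloud(c);P=W.reshape(-1,3);P=P[np.isfinite(P).all(1)]
    # rail top
    R=P[(P[:,2]>.335)&(P[:,2]<.36)&(P[:,0]>.55)&(P[:,0]<.7)&(P[:,1]<.12)&(P[:,1]>-.25)]
    r=cv2.minAreaRect(R[:,:2].astype(np.float32)*1000);print(n,"rail",r,np.median(R[:,2]))
    B=P[(P[:,2]>.005)&(P[:,2]<.02)&(P[:,0]>.5)&(P[:,0]<.57)&(P[:,1]<.02)&(P[:,1]>-.27)]
    r=cv2.minAreaRect(B[:,:2].astype(np.float32)*1000);print(n,"base",cv2.boxPoints(r),np.median(B[:,2]))
    th=-np.deg2rad(4.4)
    # lever points in rotated frame
    L=P[(P[:,2]>.14)&(P[:,2]<.26)&(P[:,0]>.56)&(P[:,0]<.64)&(P[:,1]<.06)&(P[:,1]>-.21)]
    ey=np.array([-np.sin(th),np.cos(th),0]);ex=np.array([np.cos(th),np.sin(th),0])
    a=L@ey;b=L@ex
    for k in np.arange(-.26,.12,.01):
        m=(a>=k)&(a<k+.01)
        if m.sum()>3: print("%.3f n%d x %.4f..%.4f z %.4f..%.4f med %.4f"%(k,m.sum(),*np.percentile(b[m],[3,97]),*np.percentile(L[m,2],[3,97]),np.median(L[m,2])))
    # hanger
    H=P[(P[:,2]>.03)&(P[:,2]<.16)&(P[:,0]>.44)&(P[:,0]<.53)&(P[:,1]<.28)&(P[:,1]>.04)]
    for k in np.arange(.05,.28,.01):
        m=(H[:,1]>=k)&(H[:,1]<k+.01)
        if m.sum()>3: print("H %.3f n%d x %.4f..%.4f z %.4f..%.4f"%(k,m.sum(),*np.percentile(H[m,0],[3,97]),*np.percentile(H[m,2],[3,97])))
```

```text
s rail ((618.48095703125, -73.61393737792969), (262.1094665527344, 50.62678909301758), 85.42137145996094) 0.3457504920474128
s base [[ 518.5497   -269.95184 ]
 [ 569.93665  -269.95453 ]
 [ 569.9498    -18.435242]
 [ 518.56287   -18.432556]] 0.011660373440586513
-0.170 n32 x 0.5919..0.6045 z 0.1762..0.1982 med 0.1939
-0.160 n68 x 0.5913..0.6050 z 0.1767..0.1988 med 0.1948
-0.150 n342 x 0.5922..0.6509 z 0.1620..0.2559 med 0.2026
-0.140 n225 x 0.5922..0.6221 z 0.1767..0.2562 med 0.2063
-0.130 n230 x 0.5819..0.6197 z 0.1748..0.2562 med 0.2013
-0.120 n219 x 0.5814..0.6197 z 0.1462..0.2561 med 0.2029
-0.110 n176 x 0.5824..0.6196 z 0.1882..0.2578 med 0.2107
-0.100 n139 x 0.5922..0.6212 z 0.1844..0.2566 med 0.2046
-0.090 n149 x 0.5902..0.6201 z 0.1860..0.2586 med 0.2287
-0.080 n57 x 0.5919..0.6187 z 0.1852..0.2521 med 0.2035
-0.070 n54 x 0.5919..0.6059 z 0.1863..0.2089 med 0.2040
-0.060 n111 x 0.5920..0.6039 z 0.1432..0.2098 med 0.1875
-0.050 n60 x 0.5915..0.6048 z 0.1500..0.2107 med 0.2059
-0.040 n56 x 0.5914..0.6042 z 0.1896..0.2122 med 0.2080
-0.030 n54 x 0.5916..0.6053 z 0.1905..0.2136 m
[... 3290 characters left out ...]
 0.0525..0.0695
H 0.110 n42 x 0.4512..0.4825 z 0.0374..0.0728
H 0.120 n26 x 0.4518..0.4795 z 0.0439..0.0736
H 0.130 n7 x 0.4681..0.4730 z 0.0645..0.0690
H 0.140 n11 x 0.4679..0.4743 z 0.0635..0.0735
H 0.150 n9 x 0.4703..0.4769 z 0.0650..0.0715
H 0.160 n11 x 0.4711..0.4778 z 0.0647..0.0749
H 0.170 n9 x 0.4720..0.4781 z 0.0717..0.0780
H 0.180 n11 x 0.4746..0.4807 z 0.0728..0.0835
H 0.190 n8 x 0.4747..0.4806 z 0.0755..0.0823
H 0.200 n28 x 0.4761..0.4951 z 0.0306..0.0908
H 0.210 n61 x 0.4644..0.4985 z 0.0352..0.1035
H 0.220 n69 x 0.4584..0.5080 z 0.0812..0.1141
H 0.230 n77 x 0.4554..0.5106 z 0.0891..0.1161
H 0.240 n31 x 0.4559..0.4926 z 0.0854..0.1136
H 0.250 n8 x 0.4793..0.4898 z 0.0593..0.0923
```

Run:
```python
from h import *
s=load("scene0.pkl");t=load("top0.pkl")
th=-np.deg2rad(4.45)
ey=np.array([-np.sin(th),np.cos(th),0]);ex=np.array([np.cos(th),np.sin(th),0])
hd=np.array([.143,.99,0]);hd/=np.linalg.norm(hd);hn=np.array([hd[1],-hd[0],0])
for n,c in(("s",s),("t",t)):
    W=cloud(c);P=W.reshape(-1,3);P=P[np.isfinite(P).all(1)]
    L=P[(P[:,2]>.185)&(P[:,2]<.22)&(P[:,0]>.56)&(P[:,0]<.635)&(P[:,1]<.06)&(P[:,1]>-.08)]
    a=L@ey;b=L@ex
    print(n,"tip",np.sort(a)[-6:])
    for side,m0 in(("-x",b<.5925),("+x",b>.6035)):
      print(side)
      for k in np.arange(-.03,.07,.005):
        m=(a>=k)&(a<k+.005)&m0
        if m.sum()>1: print("%.3f n%d b %.4f..%.4f ztop %.4f"%(k,m.sum(),b[m].min(),b[m].max(),np.sort(L[m,2])[-2:].mean()))
    R=P[(P[:,2]>.25)&(P[:,2]<.36)&(P[:,0]>.55)&(P[:,0]<.7)&(P[:,1]<.12)&(P[:,1]>-.25)]
    print("rail b",np.percentile(R@ex,[1,5]),"a",(R@ey).max())
    H=P[(P[:,2]>.03)&(P[:,2]<.1)&(P[:,0]>.44)&(P[:,0]<.53)&(P[:,1]<.09)&(P[:,1]>.03)]
    print("head tip",np.sort(H@hd)[:8], "n mid",np.percentile(H@hn,[3,50,97]))
    for p in H[np.argsort(H@hd)[:8]]:print(p)
print(hd,hn)
```

```text
s tip [0.06256943 0.06260273 0.06397544 0.06427441 0.06459827 0.06465288]
-x
-0.030 n3 b 0.5915..0.5924 ztop 0.2013
-0.025 n6 b 0.5901..0.5923 ztop 0.2040
-0.020 n23 b 0.5818..0.5922 ztop 0.2069
-0.015 n17 b 0.5824..0.5912 ztop 0.2076
-0.010 n18 b 0.5812..0.5917 ztop 0.2075
-0.005 n13 b 0.5813..0.5920 ztop 0.2066
0.000 n15 b 0.5822..0.5916 ztop 0.2062
0.005 n13 b 0.5824..0.5894 ztop 0.2024
0.010 n11 b 0.5827..0.5917 ztop 0.2022
0.015 n14 b 0.5840..0.5906 ztop 0.2039
0.020 n14 b 0.5819..0.5894 ztop 0.2052
0.025 n9 b 0.5821..0.5915 ztop 0.2045
0.030 n13 b 0.5827..0.5899 ztop 0.2050
0.035 n15 b 0.5828..0.5918 ztop 0.2069
0.040 n17 b 0.5829..0.5909 ztop 0.2106
0.045 n9 b 0.5825..0.5872 ztop 0.2093
0.050 n12 b 0.5796..0.5884 ztop 0.2080
0.055 n14 b 0.5775..0.5862 ztop 0.2077
0.060 n9 b 0.5746..0.5814 ztop 0.2083
+x
-0.025 n4 b 0.6047..0.6060 ztop 0.2121
-0.020 n2 b 0.6055..0.6153 ztop 0.2071
-0.015 n8 b 0.6036..0.6147 ztop 0.2079
-0.010 n8 b 0.6038..0.6138 ztop 0.2075
-0.005 n10 b 0.6043..0.6170 ztop 0.2084
0.000 n5 b 0.6061..0.6156 ztop 0.2058
0.005 n5 b 0.6080..0.6151 ztop 0.2016
0.010 
[... 2275 characters left out ...]
4
0.045 n8 b 0.6047..0.6135 ztop 0.2120
0.050 n7 b 0.6080..0.6159 ztop 0.2098
0.055 n8 b 0.6116..0.6211 ztop 0.2091
0.060 n8 b 0.6136..0.6228 ztop 0.2091
rail b [0.58274434 0.59785746] a 0.10761642857465745
head tip [0.11183066 0.11214657 0.11253702 0.11311417 0.11465683 0.11501493
 0.11552019 0.11591094] n mid [0.44126612 0.44497453 0.45082616]
[0.45369468 0.04745759 0.05123562]
[0.45575391 0.04747934 0.05614716]
[0.45835914 0.04749753 0.0580759 ]
[0.46232728 0.04750749 0.05285703]
[0.45317297 0.05038845 0.05396351]
[0.45557735 0.05040297 0.0569976 ]
[0.45897447 0.05042277 0.05473124]
[0.46159912 0.05043847 0.05656945]
[0.14296076 0.98972836 0.        ] [ 0.98972836 -0.14296076  0.        ]
```

```bash
cat > plan.py <<'E'
import numpy as np
from scipy.spatial.transform import Rotation as R, Slerp
from rig import bot
def st():
    s=bot.read_state();return s,np.array(s["tcp_rot"]),np.array(s["position"])
def show():
    s,Q,p=st();print("t%.2f"%s["time_s"],"tcp",p.round(4),"G",(p-.019*Q[:,2]).round(4),"F",np.round(s["force"],2),"M",np.round(s["moment"],3),"open%.4f"%s["opening"],"q",np.round(s["joint_positions"],1))
    print(Q.round(3).tolist())
def ortho(Q): return R.from_matrix(Q).as_matrix()
def plan(Rt,Gt,n,tcp=False):
    s,Q,p=st();Q=ortho(Q)
    pt=np.array(Gt) if tcp else np.array(Gt)+.019*Rt[:,2]
    sl=Slerp([0,1],R.from_matrix([Q,Rt]))
    # interpolate grasp point
    g0=p-.019*Q[:,2];g1=pt-.019*Rt[:,2]
    Qp,pp=Q,p;S=[];T=[]
    for k in range(1,n+1):
        f=k/n;Qk=sl([f])[0].as_matrix();pk=g0+(g1-g0)*f+.019*Qk[:,2]
        S.append([round(float(x),1) for x in (Qp.T@(pk-pp)*1000)]);T.append([round(float(x),3) for x in R.from_matrix(Qp.T@Qk).as_rotvec()])
        Qp,pp=Qk,pk
    print("slide",S);print("twist",T)
def mat(y,z):
    y=np.array(y,float);y/=np.linalg.norm(y);z=np.array(z,float);z/=np.linalg.norm(z)
    return ortho(np.stack([np.cross(y,z),y,z],1))
Rpick=mat([.9899,-.1425,0],[0,0,-1])
E
python3 -c "
from plan import *
show();plan(Rpick,[.4603,.067,.20],18)"
```

```text
t0.10 tcp [0.1836 0.5967 0.2217] G [0.1836 0.5967 0.2407] F [-0.08 -0.07 -0.31] M [ 0.004 -0.025  0.047] open1.0005 q [ 62.7  30.3  82.2   0.   67.7 -10.2]
[[-0.956, 0.294, -0.001], [0.294, 0.956, -0.002], [0.0, -0.002, -1.0]]
slide [[-23.4, -23.6, 2.3], [-25.1, -21.7, 2.3], [-26.8, -19.6, 2.3], [-28.2, -17.5, 2.3], [-29.5, -15.2, 2.3], [-30.6, -12.9, 2.3], [-31.5, -10.4, 2.3], [-32.2, -7.9, 2.3], [-32.8, -5.3, 2.3], [-33.1, -2.8, 2.3], [-33.2, -0.1, 2.3], [-33.1, 2.5, 2.3], [-32.8, 5.1, 2.3], [-32.3, 7.6, 2.3], [-31.6, 10.1, 2.3], [-30.7, 12.6, 2.3], [-29.6, 15.0, 2.3], [-28.4, 17.2, 2.3]]
twist [[-0.0, 0.0, 0.079], [-0.0, 0.0, 0.079], [-0.0, 0.0, 0.079], [-0.0, 0.0, 0.079], [-0.0, 0.0, 0.079], [-0.0, 0.0, 0.079], [-0.0, 0.0, 0.079], [-0.0, 0.0, 0.079], [-0.0, 0.0, 0.079], [-0.0, 0.0, 0.079], [-0.0, 0.0, 0.079], [-0.0, 0.0, 0.079], [-0.0, 0.0, 0.079], [-0.0, 0.0, 0.079], [-0.0, 0.0, 0.079], [-0.0, 0.0, 0.079], [-0.0, 0.0, 0.079], [-0.0, 0.0, 0.079]]
```

Emit:
{"fn": "carry_out", "kwargs": {"grip": [0,0,0,0,0,0,0,0,0,0], "slide": [[-23,-24,0],[-25,-22,0],[-27,-20,0],[-28,-17.5,0],[-29.5,-15,0],[-30.5,-13,0],[-31.5,-10.5,0],[-32,-8,0],[-33,-5,0],[-33,-3,0]], "twist": [[0,0,0.08],[0,0,0.08],[0,0,0.08],[0,0,0.08],[0,0,0.08],[0,0,0.08],[0,0,0.08],[0,0,0.08],[0,0,0.08],[0,0,0.08]]}}

```text
time_s: 1.1
position: [0.3322, 0.2905, 0.218]
tcp_rot: [[-0.433, 0.901, -0.005], [0.901, 0.433, -0.004], [-0.002, -0.006, -1.0]]
force: [0.3, -0.0, 0.4]
opening: 0.5
```

```bash
python3 -c "
from plan import *
show();plan(Rpick,[.4603,.067,.13],11)"
```

```text
t1.10 tcp [0.3322 0.2905 0.218 ] G [0.3322 0.2906 0.237 ] F [ 0.3  -0.04  0.45] M [-0.057  0.027 -0.066] open0.5002 q [ 2.670e+01  1.670e+01  1.074e+02 -1.000e-01  5.630e+01  1.100e+00]
[[-0.433, 0.901, -0.005], [0.901, 0.433, -0.004], [-0.002, -0.006, -1.0]]
slide [[-23.3, 1.7, 9.8], [-23.2, 3.0, 9.8], [-23.0, 4.2, 9.8], [-22.8, 5.5, 9.7], [-22.4, 6.7, 9.7], [-22.1, 7.9, 9.7], [-21.6, 9.0, 9.7], [-21.1, 10.2, 9.7], [-20.5, 11.3, 9.7], [-19.9, 12.4, 9.7], [-19.2, 13.4, 9.7]]
twist [[-0.0, 0.0, 0.054], [-0.0, 0.0, 0.054], [-0.0, 0.0, 0.054], [-0.0, 0.0, 0.054], [-0.0, 0.0, 0.054], [-0.0, 0.0, 0.054], [-0.0, 0.0, 0.054], [-0.0, 0.0, 0.054], [-0.0, 0.0, 0.054], [-0.0, 0.0, 0.054], [-0.0, 0.0, 0.054]]
```

Emit:
{"fn": "carry_out", "kwargs": {"grip": [0,0,0,0,0,0,0,0,0,0,0,0], "slide": [[-23.5,1.5,0],[-23,3,5],[-23,4,10],[-23,5.5,10],[-22.5,6.5,10],[-22,8,10],[-21.5,9,12],[-21,10,12],[-20.5,11.5,12],[-20,12.5,12],[-19,13.5,12],[0,0,0]], "twist": [[0,0,0.054],[0,0,0.054],[0,0,0.054],[0,0,0.054],[0,0,0.054],[0,0,0.054],[0,0,0.054],[0,0,0.054],[0,0,0.054],[0,0,0.054],[0,0,0.054],[0,0,0]]}}

```text
time_s: 2.3
position: [0.462, 0.0513, 0.1085]
tcp_rot: [[0.177, 0.984, -0.004], [0.984, -0.177, -0.004], [-0.005, -0.003, -1.0]]
force: [0.4, 0.9, -0.4]
opening: 0.5
```

```bash
python3 -c "
from plan import *
show();plan(Rpick,[.4603,.067,.08],4)
from h import *
s=bot.capture('scene');t=bot.capture('top')
crop(s,180,130,300,220,'pics/e.png');crop(t,160,180,280,250,'pics/f.png')
"
```

```text
t2.30 tcp [0.462  0.0513 0.1085] G [0.4621 0.0514 0.1275] F [ 0.41  0.85 -0.43] M [-0.134  0.057  0.01 ] open0.5005 q [ -7.3  29.3 110.6  -0.4  40.3   3.2]
[[0.177, 0.984, -0.004], [0.984, -0.177, -0.004], [-0.005, -0.003, -1.0]]
slide [[3.8, -1.1, 11.9], [3.8, -1.1, 11.9], [3.8, -1.0, 11.9], [3.8, -1.0, 11.9]]
twist [[-0.001, 0.001, -0.009], [-0.001, 0.001, -0.009], [-0.001, 0.001, -0.009], [-0.001, 0.001, -0.009]]
```

View pics/e.png

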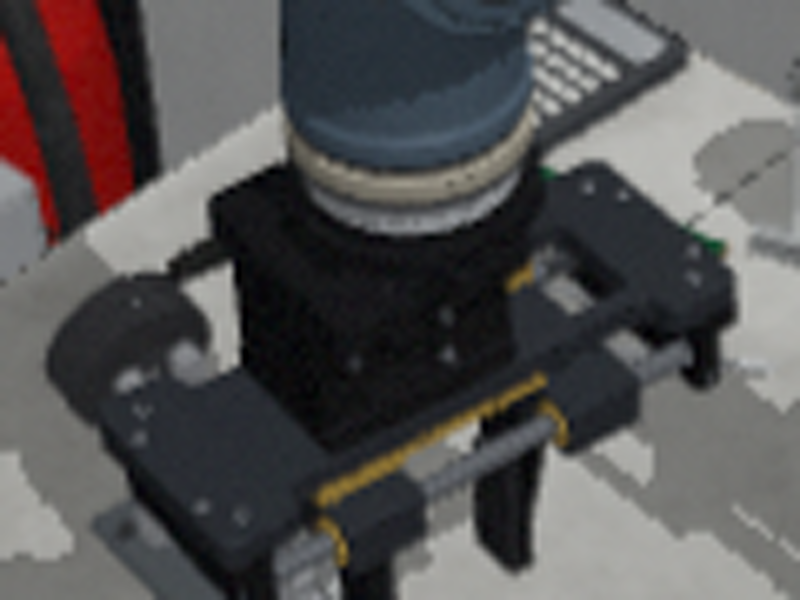

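View pics/f.png

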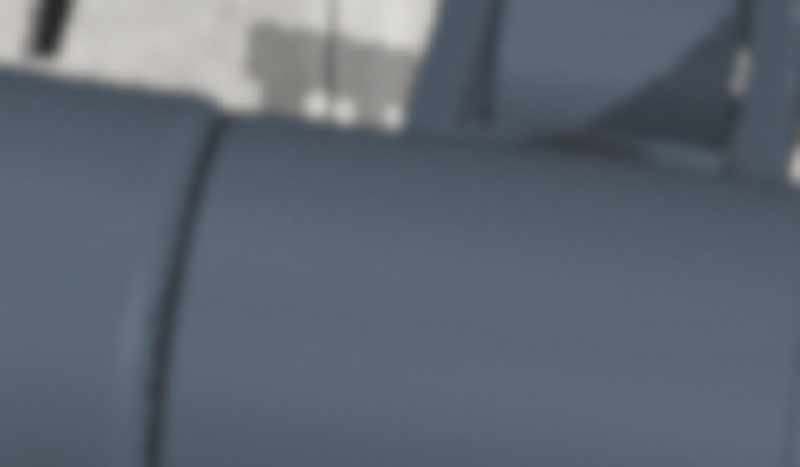

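Emit:
{"fn": "carry_out", "kwargs": {"grip": [0,0,0,0,0,0,0,0], "slide": [[4,-1,10],[4,-1,12],[4,-1,13],[4,-1,13],[0,0,13],[0,0,10],[0,0,6],[0,0,0]], "twist": [[0,0,-0.009],[0,0,-0.009],[0,0,-0.009],[0,0,-0.009],[0,0,0],[0,0,0],[0,0,0],[0,0,0]]}}

```text
time_s: 3.2
position: [0.4536, 0.0784, 0.0302]
tcp_rot: [[0.122, 0.993, -0.005], [0.993, -0.122, -0.002], [-0.003, -0.005, -1.0]]
force: [-1.0, -0.2, 0.1]
opening: 0.502
```

```bash
python3 -c "
from plan import *
show();plan(Rpick,[.4603,.067,.050],1)
from h import *
s=bot.capture('scene')
crop(s,180,140,300,230,'pics/g.png')
"
```

```text
t3.20 tcp [0.4536 0.0784 0.0302] G [0.4537 0.0784 0.0492] F [-0.96 -0.19  0.12] M [-0.115  0.092  0.019] open0.5024 q [ -4.   38.4 113.6  -0.3  28.3   3.2]
[[0.122, 0.993, -0.005], [0.993, -0.122, -0.002], [-0.003, -0.005, -1.0]]
slide [[-10.5, 8.0, -0.8]]
twist [[-0.005, 0.003, 0.021]]
```

View pics/g.png

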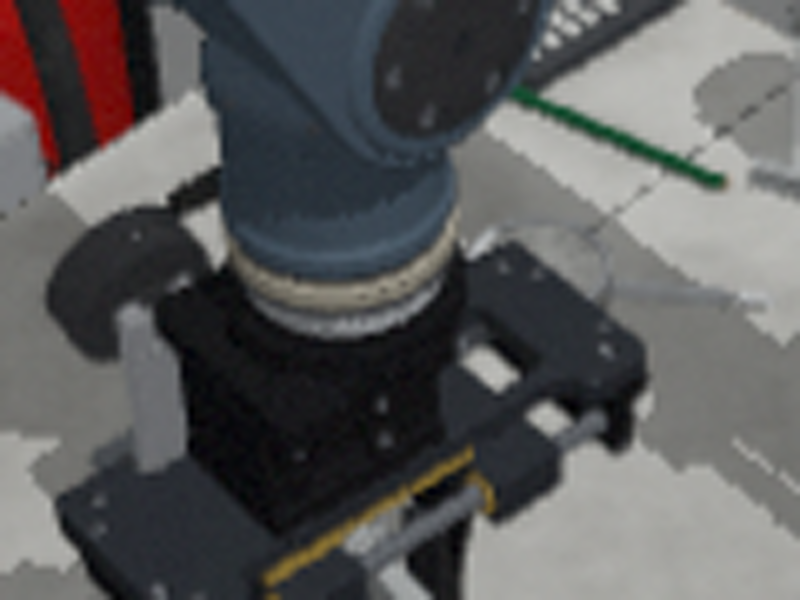

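Emit:
{"fn": "carry_out", "kwargs": {"grip": [0,0,0,0,0], "slide": [[-4,3,0],[-4,3,0],[-2,2,0],[0,0,0],[0,0,0]], "twist": [[0,0,0.01],[0,0,0.01],[0,0,0],[0,0,0],[0,0,0]]}}

```text
time_s: 3.75
position: [0.4629, 0.0658, 0.0323]
tcp_rot: [[0.144, 0.99, -0.0], [0.99, -0.144, -0.003], [-0.003, 0.0, -1.0]]
force: [0.5, -0.0, 0.3]
opening: 0.498
```

```bash
python3 -c "
from plan import *
show();plan(Rpick,[.4603,.067,.050],1)
"
```

```text
t3.75 tcp [0.4629 0.0658 0.0323] G [0.4629 0.0658 0.0513] F [ 0.51 -0.04  0.3 ] M [-0.106  0.099  0.055] open0.4980 q [ -5.5  38.3 112.7  -0.3  29.    3.1]
[[0.144, 0.99, -0.0], [0.99, -0.144, -0.003], [-0.003, 0.0, -1.0]]
slide [[0.9, -2.8, 1.3]]
twist [[0.0, 0.003, -0.002]]
```

Emit:
{"fn": "carry_out", "kwargs": {"grip": [0,-0.3,-0.5,-0.6,-0.6], "slide": [[0.5,-2.5,1],[0,0,0],[0,0,0],[0,0,0],[0,0,0]], "twist": [[0,0,0],[0,0,0],[0,0,0],[0,0,0],[0,0,0]]}}

```text
time_s: 4.25
position: [0.4599, 0.0668, 0.0314]
tcp_rot: [[0.144, 0.99, -0.001], [0.99, -0.144, -0.003], [-0.003, -0.0, -1.0]]
force: [-0.1, 0.8, 0.4]
opening: 0.246
```

```bash
python3 -c "
from plan import *
show();plan(Rpick,[.4603,.067,.050],1)
"
```

```text
t4.25 tcp [0.4599 0.0668 0.0314] G [0.4599 0.0668 0.0504] F [-0.05  0.77  0.4 ] M [-0.128  0.086  0.026] open0.2459 q [ -5.5  38.3 113.1  -0.3  28.6   3.2]
[[0.144, 0.99, -0.001], [0.99, -0.144, -0.003], [-0.003, -0.0, -1.0]]
slide [[0.3, 0.4, 0.4]]
twist [[-0.0, 0.003, -0.002]]
```

Emit:
{"fn": "carry_out", "kwargs": {"grip": [-0.7,-0.75,-0.8,-0.8,-0.8], "slide": [[0,0,0],[0,0,0],[0,0,0],[0,0,0],[0,0,0]], "twist": [[0,0,0],[0,0,0],[0,0,0],[0,0,0],[0,0,0]]}}

```text
time_s: 4.75
position: [0.4602, 0.0668, 0.0313]
tcp_rot: [[0.144, 0.99, -0.0], [0.99, -0.144, -0.003], [-0.003, 0.0, -1.0]]
force: [0.8, 0.4, 0.1]
opening: 0.111
```

```bash
python3 -c "
from plan import *
show()
"
```

```text
t4.75 tcp [0.4602 0.0668 0.0313] G [0.4602 0.0669 0.0503] F [0.78 0.4  0.1 ] M [-0.071  0.052 -0.005] open0.1115 q [ -5.4  38.3 113.1  -0.3  28.5   3.2]
[[0.144, 0.99, -0.0], [0.99, -0.144, -0.003], [-0.003, 0.0, -1.0]]
```

Emit:
{"fn": "carry_out", "kwargs": {"grip": [-0.9,-0.95,-1,-1,-1,-1], "slide": [[0,0,0],[0,0,0],[0,0,0],[0,0,0],[0,0,0],[0,0,0]], "twist": [[0,0,0],[0,0,0],[0,0,0],[0,0,0],[0,0,0],[0,0,0]]}}

```text
time_s: 5.35
position: [0.4602, 0.0668, 0.0313]
tcp_rot: [[0.145, 0.989, -0.0], [0.989, -0.145, -0.003], [-0.003, 0.0, -1.0]]
force: [-0.1, 0.3, 0.0]
opening: 0.111
```

```bash
python3 -c "
from plan import *
show()
"
```

```text
t5.35 tcp [0.4602 0.0668 0.0313] G [0.4602 0.0669 0.0503] F [-0.14  0.25  0.02] M [-0.184  0.036 -0.025] open0.1107 q [ -5.4  38.3 113.1  -0.3  28.5   3.2]
[[0.145, 0.989, -0.0], [0.989, -0.145, -0.003], [-0.003, 0.0, -1.0]]
```

Emit:
{"fn": "carry_out", "kwargs": {"grip": [-1,-1,-1,-1,-1,-1,-1,-1], "slide": [[0,0,-3],[0,0,-6],[0,0,-8],[0,0,-8],[0,0,-6],[0,0,-3],[0,0,0],[0,0,0]], "twist": [[0,0,0],[0,0,0],[0,0,0],[0,0,0],[0,0,0],[0,0,0],[0,0,0],[0,0,0]]}}

```text
time_s: 6.15
position: [0.4598, 0.0664, 0.0686]
tcp_rot: [[0.143, 0.99, -0.0], [0.99, -0.143, -0.004], [-0.004, 0.0, -1.0]]
force: [0.5, -1.1, -3.4]
opening: 0.114
```

```bash
python3 -c "
from plan import *
show()
from h import *
s=bot.capture('scene');t=bot.capture('top')
crop(s,160,130,300,235,'pics/i.png');
"
```

```text
t6.15 tcp [0.4598 0.0664 0.0686] G [0.4598 0.0664 0.0876] F [ 0.45 -1.05 -3.42] M [-0.556  0.106 -0.004] open0.1144 q [ -5.5  33.8 112.2  -0.4  33.9   3.1]
[[0.143, 0.99, -0.0], [0.99, -0.143, -0.004], [-0.004, 0.0, -1.0]]
```

View pics/i.png

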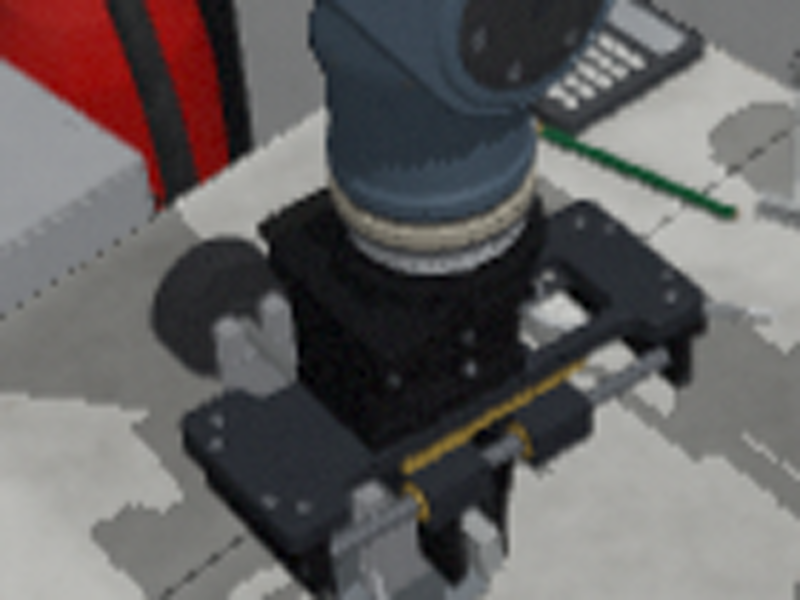

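```bash
cat >> h.py <<'E'
def disc(c,box):
    W=cloud(c);P=W;rgb=c["color"].astype(int)
    m=np.isfinite(P).all(2)&(P[...,0]>box[0])&(P[...,0]<box[1])&(P[...,1]>box[2])&(P[...,1]<box[3])&(P[...,2]>box[4])&(P[...,2]<box[5])
    return P[m],rgb[m]
E
python3 - <<'E'
from h import *
from rig import bot
for n in("scene","top"):
    c=bot.capture(n)
    P,rgb=disc(c,(.42,.54,.13,.30,.035,.16))
    for k in np.arange(.13,.3,.01):
        m=(P[:,1]>=k)&(P[:,1]<k+.01)
        if m.sum()>2:print(n,"%.2f"%k,m.sum(),P[m].min(0).round(3),P[m].max(0).round(3),rgb[m].mean(0).round())
E
```

```text
scene 0.18 12 [0.473 0.18  0.079] [0.48  0.19  0.082] [90. 92. 93.]
scene 0.19 12 [0.476 0.191 0.078] [0.484 0.199 0.082] [96. 98. 99.]
scene 0.20 105 [0.466 0.2   0.043] [0.499 0.21  0.093] [102. 104. 107.]
scene 0.21 60 [0.465 0.21  0.053] [0.505 0.219 0.092] [104. 106. 109.]
scene 0.22 174 [0.454 0.22  0.052] [0.51  0.23  0.106] [43. 44. 46.]
scene 0.23 89 [0.454 0.23  0.056] [0.511 0.24  0.107] [42. 43. 45.]
scene 0.24 68 [0.457 0.24  0.066] [0.509 0.249 0.108] [47. 48. 50.]
scene 0.25 7 [0.462 0.251 0.089] [0.487 0.252 0.102] [51. 51. 52.]
```

Emit:
{"fn": "carry_out", "kwargs": {"grip": [-1,-1,-1,-1,-1,-1,-1,-1], "slide": [[0,0,-5],[3,0,-6],[8,0,-5],[10,0,-4],[10,0,-4],[7,0,-3],[3,0,0],[0,0,0]], "twist": [[0,0,0],[0,0,0],[0,0,0],[0,0,0],[0,0,0],[0,0,0],[0,0,0],[0,0,0]]}}

```text
time_s: 7.15
position: [0.4658, 0.1122, 0.0976]
tcp_rot: [[0.143, 0.99, -0.001], [0.99, -0.143, -0.002], [-0.003, -0.001, -1.0]]
force: [0.5, 2.1, -2.2]
opening: 0.112
```

```bash
cat > look.py <<'E'
from plan import *
from h import *
import sys
show()
nm=sys.argv[1]
s=bot.capture('scene')
a=[int(x) for x in sys.argv[2:6]] or [0,0,512,384]
crop(s,*a,'pics/%s.png'%nm)
E
python3 look.py j 140 130 300 250
```

```text
t7.15 tcp [0.4658 0.1122 0.0976] G [0.4658 0.1123 0.1166] F [ 0.48  2.07 -2.2 ] M [ 0.005  0.019 -0.041] open0.1124 q [  0.2  31.2 109.1  -0.2  39.8   8.6]
[[0.143, 0.99, -0.001], [0.99, -0.143, -0.002], [-0.003, -0.001, -1.0]]
```

View pics/j.png

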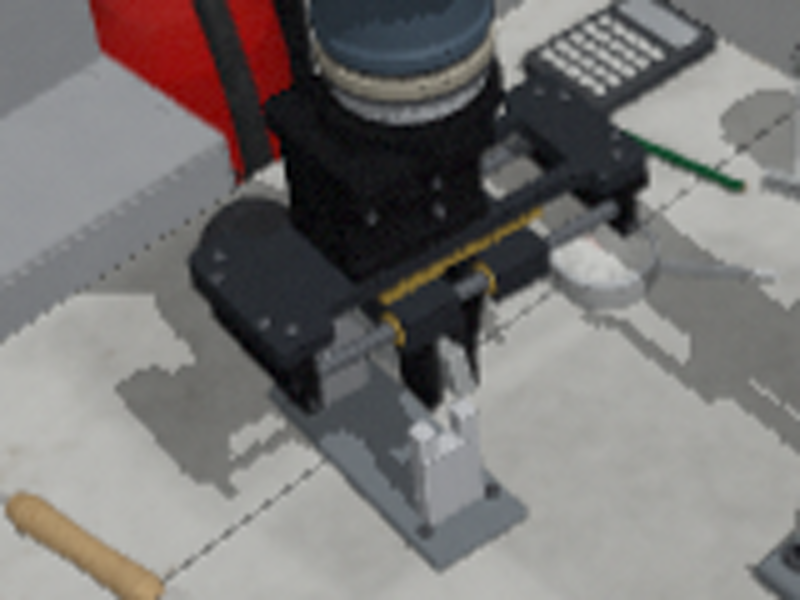

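Emit:
{"fn": "carry_out", "kwargs": {"grip": [-1,-1,-1,-1,-1,-1,-1,-1,-1], "slide": [[0,0,-4],[0,0,-7],[0,0,-8],[0,0,-8],[0,0,-8],[0,0,-6],[0,0,-3],[0,0,0],[0,0,0]], "twist": [[0,0,0],[0,0,0],[0,0,0],[0,0,0],[0,0,0],[0,0,0],[0,0,0],[0,0,0],[0,0,0]]}}

```text
time_s: 8.1
position: [0.4645, 0.1119, 0.1449]
tcp_rot: [[0.145, 0.989, -0.004], [0.989, -0.145, -0.001], [-0.002, -0.004, -1.0]]
force: [0.5, 2.1, -3.8]
opening: 0.116
```

```bash
python3 look.py k 140 110 300 230
```

```text
t8.10 tcp [0.4645 0.1119 0.1449] G [0.4645 0.1119 0.1639] F [ 0.48  2.09 -3.82] M [0.065 0.054 0.021] open0.1160 q [ 2.000e-01  2.610e+01  1.072e+02 -1.000e-01  4.690e+01  8.600e+00]
[[0.145, 0.989, -0.004], [0.989, -0.145, -0.001], [-0.002, -0.004, -1.0]]
```

View pics/k.png

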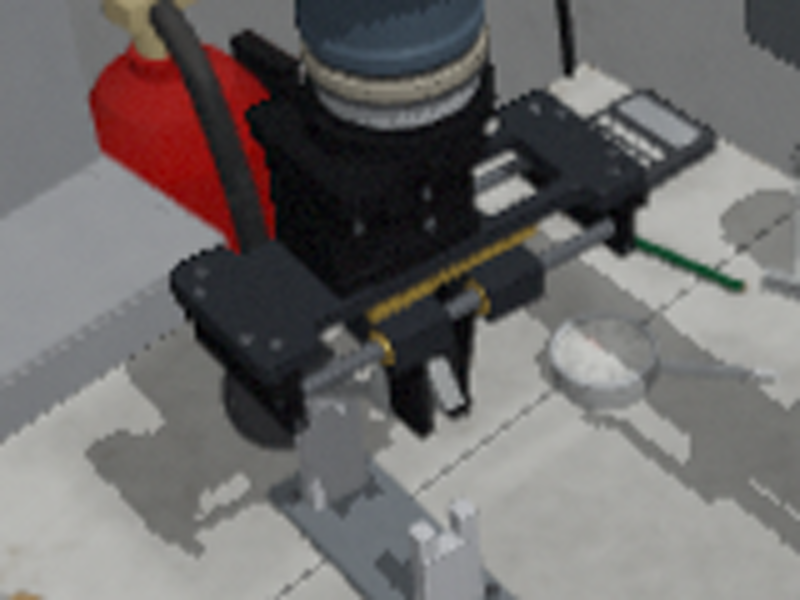

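Emit:
{"fn": "carry_out", "kwargs": {"grip": [-1,-1,-1,-1,-1,-1,-1,-1], "slide": [[0,0,-4],[0,0,-7],[1,0,-9],[1,0,-9],[1,0,-7],[1,0,-4],[0,0,0],[0,0,0]], "twist": [[0,0,0],[0,0,0],[0,0,0],[0,0,0],[0,0,0],[0,0,0],[0,0,0],[0,0,0]]}}

```text
time_s: 8.95
position: [0.4632, 0.119, 0.1838]
tcp_rot: [[0.149, 0.989, -0.01], [0.989, -0.149, 0.005], [0.004, -0.011, -1.0]]
force: [1.4, 2.6, -7.3]
opening: 0.108
```

```bash
python3 look.py l 140 100 300 220
```

```text
t8.95 tcp [0.4632 0.119  0.1838] G [0.4633 0.1189 0.2028] F [ 1.42  2.65 -7.28] M [ 0.24  -0.055  0.012] open0.1081 q [  0.8  22.5 104.8   0.4  53.3   9.1]
[[0.149, 0.989, -0.01], [0.989, -0.149, 0.005], [0.004, -0.011, -1.0]]
```

View pics/l.png

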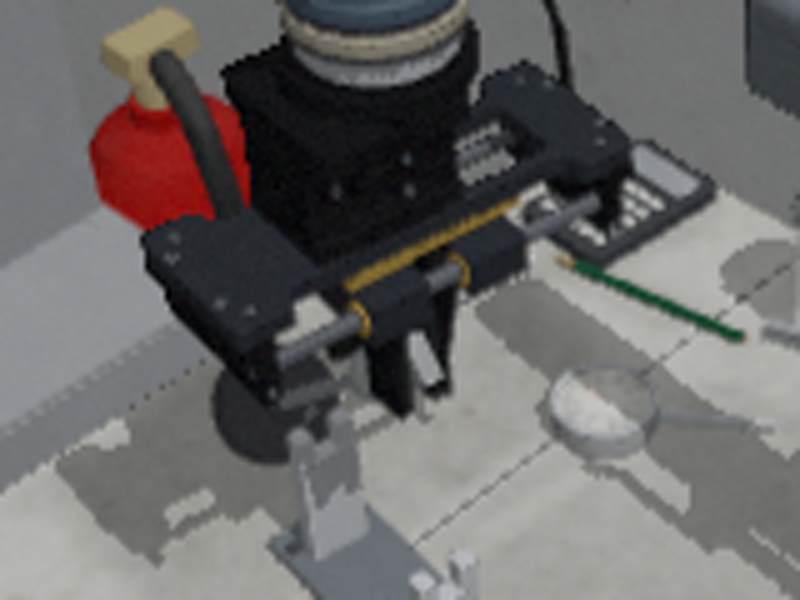

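Emit:
{"fn": "carry_out", "kwargs": {"grip": [-1,-1,-1,-1,-1,-1,-1,-1], "slide": [[2,0,-3],[3,0,-6],[4,0,-8],[4,0,-8],[3,0,-7],[1,0,-4],[0,0,0],[0,0,0]], "twist": [[0,0,0],[0,0,0],[0,0,0],[0,0,0],[0,0,0],[0,0,0],[0,0,0],[0,0,0]]}}

```text
time_s: 9.8
position: [0.4655, 0.136, 0.223]
tcp_rot: [[0.148, 0.989, -0.012], [0.989, -0.148, 0.003], [0.001, -0.012, -1.0]]
force: [-0.1, 0.9, -5.7]
opening: 0.113
```

```bash
python3 look.py m 140 90 300 210
```

```text
t9.80 tcp [0.4655 0.136  0.223 ] G [0.4657 0.1359 0.242 ] F [-0.12  0.89 -5.7 ] M [-0.168  0.063 -0.053] open0.1126 q [  2.9  19.7 101.3   0.2  59.7  11.4]
[[0.148, 0.989, -0.012], [0.989, -0.148, 0.003], [0.001, -0.012, -1.0]]
```

View pics/m.png

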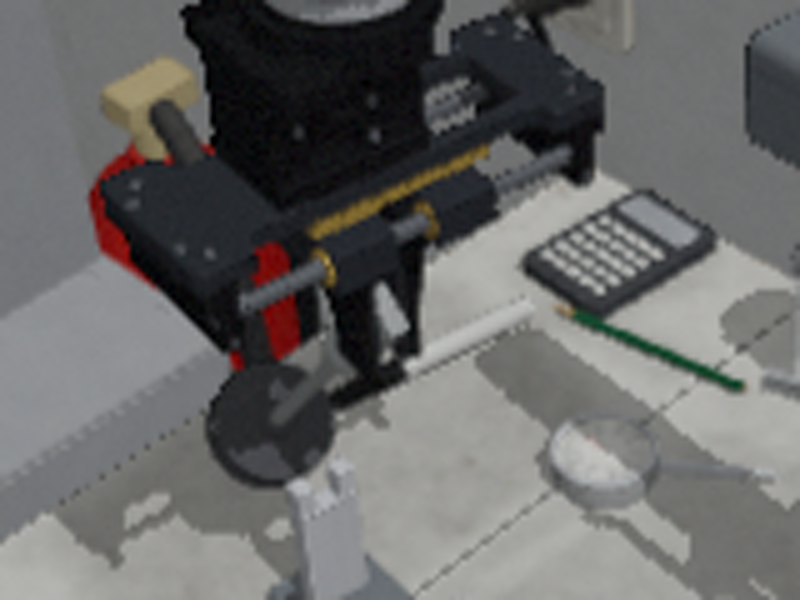

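Emit:
{"fn": "carry_out", "kwargs": {"grip": [-1,-1,-1,-1,-1,-1,-1,-1,-1,-1], "slide": [[0,0,-5],[0,0,-10],[0,0,-15],[0,0,-18],[0,0,-18],[0,0,-18],[0,0,-15],[0,0,-10],[0,0,-5],[0,0,0]], "twist": [[0,0,0],[0,0,0],[0,0,0],[0,0,0],[0,0,0],[0,0,0],[0,0,0],[0,0,0],[0,0,0],[0,0,0]]}}

```text
time_s: 10.85
position: [0.4645, 0.1317, 0.3433]
tcp_rot: [[0.15, 0.989, -0.018], [0.989, -0.15, -0.005], [-0.007, -0.017, -1.0]]
force: [0.1, 0.4, -5.7]
opening: 0.11
```

```bash
cat >> plan.py <<'E'
eyf=np.array([.0776,.997,0]);exf=np.array([.997,-.0776,0])
def Rfork(t): t=np.deg2rad(t); return mat(eyf,exf*np.sin(t)+np.array([0,0,-np.cos(t)]))
E
python3 -c "
from plan import *
show();plan(Rfork(0),[.52,.2,.36],16)"
```

```text
t10.85 tcp [0.4645 0.1317 0.3433] G [0.4648 0.1318 0.3623] F [ 0.07  0.45 -5.68] M [-0.245 -0.018  0.004] open0.1098 q [ 2.7 11.8 91.4 -0.2 77.8 11.4]
[[0.15, 0.989, -0.018], [0.989, -0.15, -0.005], [-0.007, -0.017, -1.0]]
slide [[4.7, 2.8, 0.1], [4.4, 3.3, 0.1], [4.1, 3.7, 0.1], [3.7, 4.1, 0.1], [3.2, 4.5, 0.1], [2.8, 4.8, 0.1], [2.2, 5.0, 0.1], [1.7, 5.2, 0.1], [1.2, 5.4, 0.1], [0.6, 5.5, 0.1], [0.1, 5.5, 0.1], [-0.5, 5.5, 0.1], [-1.1, 5.4, 0.1], [-1.6, 5.3, 0.1], [-2.1, 5.1, 0.1], [-2.6, 4.8, 0.1]]
twist [[-0.001, -0.001, -0.103], [-0.001, -0.001, -0.103], [-0.001, -0.001, -0.103], [-0.001, -0.001, -0.103], [-0.001, -0.001, -0.103], [-0.001, -0.001, -0.103], [-0.001, -0.001, -0.103], [-0.001, -0.001, -0.103], [-0.001, -0.001, -0.103], [-0.001, -0.001, -0.103], [-0.001, -0.001, -0.103], [-0.001, -0.001, -0.103], [-0.001, -0.001, -0.103], [-0.001, -0.001, -0.103], [-0.001, -0.001, -0.103], [-0.001, -0.001, -0.103]]
```

Emit:
{"fn": "carry_out", "kwargs": {"grip": [-1,-1,-1,-1,-1,-1,-1,-1,-1,-1,-1,-1], "slide": [[2,1,0],[4,3,0],[4,3.5,0],[4,4,0],[3.5,4,0],[3,4.5,0],[2.5,5,0],[2,5,0],[1.5,5,0],[1,5.5,0],[0,5.5,0],[-0.5,5.5,0]], "twist": [[0,0,-0.04],[0,0,-0.08],[0,0,-0.1],[0,0,-0.1],[0,0,-0.1],[0,0,-0.1],[0,0,-0.1],[0,0,-0.1],[0,0,-0.1],[0,0,-0.1],[0,0,-0.1],[0,0,-0.1]]}}

```text
time_s: 12.05
position: [0.4994, 0.1783, 0.3295]
tcp_rot: [[-0.848, 0.528, -0.042], [0.528, 0.849, -0.009], [0.031, -0.03, -0.999]]
force: [-0.7, -0.3, -5.2]
opening: 0.11
```

```bash
python3 -c "
from plan import *
show();plan(Rfork(0),[.52,.2,.36],6)"
```

```text
t12.05 tcp [0.4994 0.1783 0.3295] G [0.5002 0.1784 0.3485] F [-0.67 -0.32 -5.17] M [-0.084 -0.234 -0.031] open0.1096 q [  7.7  17.5  85.7  -0.2  79.3 -50.4]
[[-0.848, 0.528, -0.042], [0.528, 0.849, -0.009], [0.031, -0.03, -0.999]]
slide [[-1.0, 4.8, -2.1], [-1.3, 4.7, -2.1], [-1.7, 4.6, -2.0], [-2.1, 4.5, -2.0], [-2.4, 4.3, -2.0], [-2.8, 4.1, -2.0]]
twist [[-0.004, -0.006, -0.08], [-0.004, -0.006, -0.08], [-0.004, -0.006, -0.08], [-0.004, -0.006, -0.08], [-0.004, -0.006, -0.08], [-0.004, -0.006, -0.08]]
```

Emit:
{"fn": "carry_out", "kwargs": {"grip": [-1,-1,-1,-1,-1,-1,-1,-1], "slide": [[-1,4.5,-3.5],[-1,4.5,-3.5],[-1.5,4.5,-3.5],[-2,4.5,-3.5],[-2,4,-3.5],[-1,2,-3],[0,0,-1],[0,0,-1]], "twist": [[-0.005,-0.007,-0.09],[-0.005,-0.007,-0.08],[-0.005,-0.007,-0.08],[-0.005,-0.007,-0.08],[-0.005,-0.007,-0.07],[-0.005,-0.007,-0.04],[0,0,0],[0,0,0]]}}

```text
time_s: 12.85
position: [0.514, 0.1986, 0.3419]
tcp_rot: [[-0.995, 0.097, -0.01], [0.097, 0.995, 0.006], [0.01, 0.005, -1.0]]
force: [-0.2, -0.4, -6.0]
opening: 0.114
```

```bash
python3 -c "
from plan import *
show();plan(Rfork(43),[.52,.2,.38],12)"; python3 look.py n 140 60 300 180
```

```text
t12.85 tcp [0.514  0.1986 0.3419] G [0.5142 0.1985 0.3609] F [-0.18 -0.38 -6.04] M [-0.046 -0.07   0.043] open0.1140 q [  9.3  17.8  83.3   0.4  79.5 -75.2]
[[-0.995, 0.097, -0.01], [0.097, 0.995, 0.006], [0.01, 0.005, -1.0]]
slide [[-1.7, 0.2, -1.6], [-1.8, 0.2, -1.6], [-1.9, 0.2, -1.6], [-1.9, 0.2, -1.5], [-2.0, 0.2, -1.5], [-2.1, 0.2, -1.4], [-2.2, 0.2, -1.4], [-2.3, 0.2, -1.3], [-2.4, 0.2, -1.2], [-2.4, 0.2, -1.1], [-2.5, 0.2, -1.1], [-2.6, 0.2, -1.0]]
twist [[-0.0, -0.063, -0.002], [-0.0, -0.063, -0.002], [-0.0, -0.063, -0.002], [-0.0, -0.063, -0.002], [-0.0, -0.063, -0.002], [-0.0, -0.063, -0.002], [-0.0, -0.063, -0.002], [-0.0, -0.063, -0.002], [-0.0, -0.063, -0.002], [-0.0, -0.063, -0.002], [-0.0, -0.063, -0.002], [-0.0, -0.063, -0.002]]
t12.85 tcp [0.514  0.1986 0.3419] G [0.5142 0.1985 0.3609] F [-0.18 -0.38 -6.04] M [-0.046 -0.07   0.043] open0.1140 q [  9.3  17.8  83.3   0.4  79.5 -75.2]
[[-0.995, 0.097, -0.01], [0.097, 0.995, 0.006], [0.01, 0.005, -1.0]]
```

View pics/n.png

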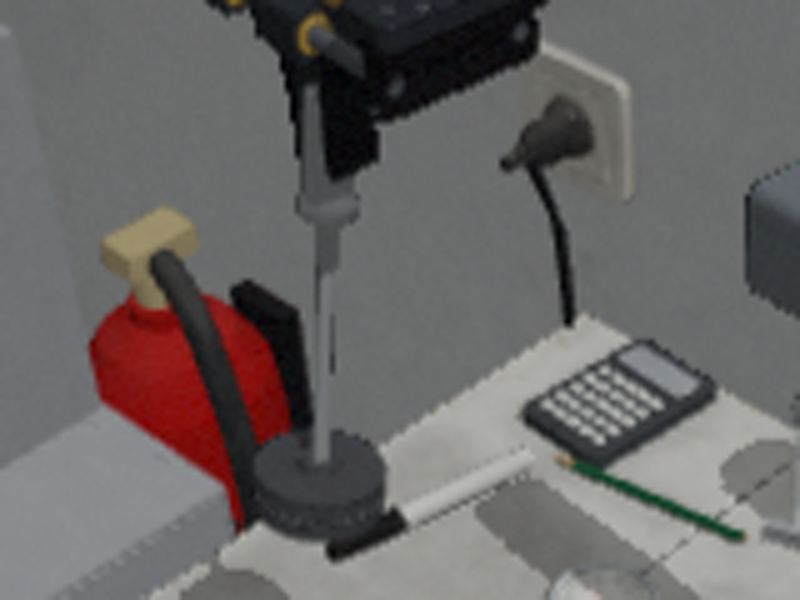

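Emit:
{"fn": "carry_out", "kwargs": {"grip": [-1,-1,-1,-1,-1,-1,-1,-1,-1,-1,-1,-1], "slide": [[-1,0,-2],[-2,0,-2.5],[-2,0,-2.5],[-2,0,-2.5],[-2.5,0,-2.5],[-2.5,0,-2.5],[-2.5,0,-2.5],[-3,0,-2],[-3,0,-2],[-3,0,-2],[-3,0,-2],[-2,0,-1]], "twist": [[0,-0.03,0],[0,-0.06,0],[0,-0.07,0],[0,-0.07,0],[0,-0.07,0],[0,-0.07,0],[0,-0.07,0],[0,-0.07,0],[0,-0.07,0],[0,-0.07,0],[0,-0.06,0],[0,-0.03,0]]}}

```text
time_s: 14.1
position: [0.5177, 0.1924, 0.3684]
tcp_rot: [[-0.741, 0.111, 0.663], [0.084, 0.994, -0.072], [-0.666, 0.002, -0.746]]
force: [0.3, -2.1, -5.9]
opening: 0.112
```

```bash
python3 -c "
from plan import *
show();plan(Rfork(43),[.53,.2,.38],2)"; python3 look.py o 140 60 300 180
```

```text
t14.10 tcp [0.5177 0.1924 0.3684] G [0.5051 0.1938 0.3826] F [ 0.34 -2.13 -5.95] M [ 0.017  1.444 -0.082] open0.1121 q [ 17.3   5.2 108.8 -31.6  30.5 -43.9]
[[-0.741, 0.111, 0.663], [0.084, 0.994, -0.072], [-0.666, 0.002, -0.746]]
slide [[-8.3, 4.7, 9.0], [-8.2, 4.5, 9.1]]
twist [[-0.01, -0.01, -0.013], [-0.01, -0.01, -0.013]]
t14.10 tcp [0.5177 0.1924 0.3684] G [0.5051 0.1938 0.3826] F [ 0.34 -2.13 -5.95] M [ 0.017  1.444 -0.082] open0.1121 q [ 17.3   5.2 108.8 -31.6  30.5 -43.9]
[[-0.741, 0.111, 0.663], [0.084, 0.994, -0.072], [-0.666, 0.002, -0.746]]
```

View pics/o.png

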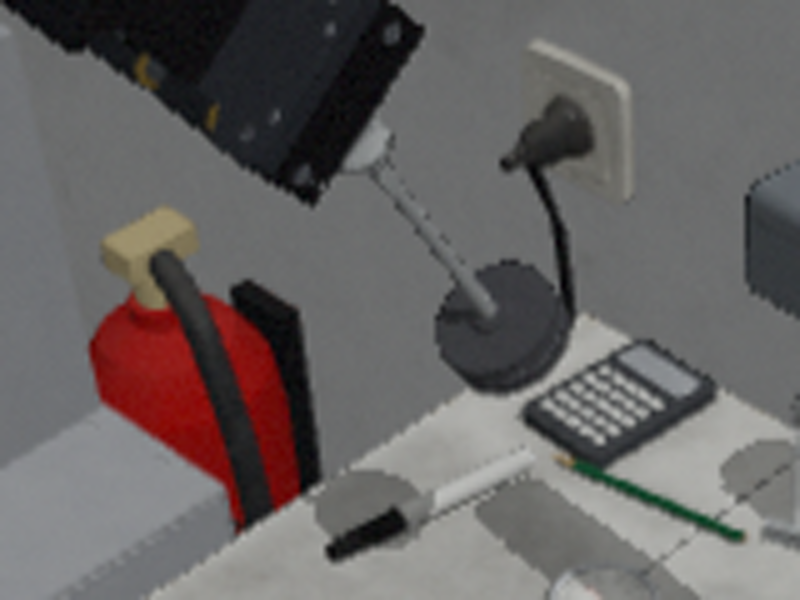

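Emit:
{"fn": "carry_out", "kwargs": {"grip": [-0.95,-0.92,-0.9,-0.88,-0.87,-0.86,-0.86], "slide": [[-0.7,0,-0.7],[-0.7,0,-0.7],[-0.7,0,-0.7],[-0.7,0,-0.7],[-0.7,0,-0.7],[-0.7,0,-0.7],[-0.7,0,-0.7]], "twist": [[0,0,0],[0,0,0],[0,0,0],[0,0,0],[0,0,0],[0,0,0],[0,0,0]]}}

```text
time_s: 14.85
position: [0.5155, 0.191, 0.3737]
tcp_rot: [[-0.746, 0.115, 0.656], [0.088, 0.993, -0.075], [-0.66, 0.002, -0.751]]
force: [0.6, 0.4, -5.3]
opening: 0.111
```

```bash
python3 look.py p 140 60 300 180
```

```text
t14.85 tcp [0.5155 0.191  0.3737] G [0.503  0.1924 0.388 ] F [ 0.6   0.42 -5.34] M [ 0.225  1.306 -0.008] open0.1113 q [ 17.2   4.6 108.2 -30.1  32.  -45.4]
[[-0.746, 0.115, 0.656], [0.088, 0.993, -0.075], [-0.66, 0.002, -0.751]]
```

View pics/p.png

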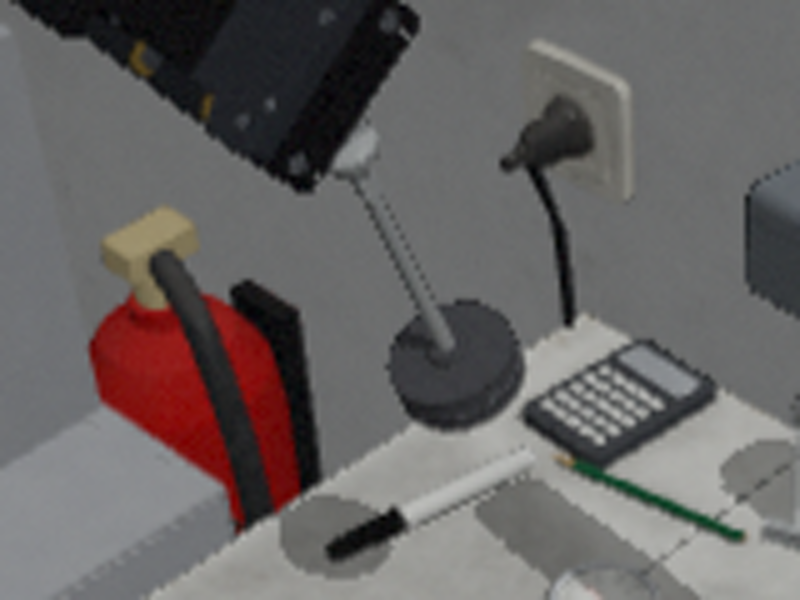

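Emit:
{"fn": "carry_out", "kwargs": {"grip": [-0.85,-0.84,-0.83,-0.82,-0.82,-0.82,-0.82], "slide": [[-0.3,0,-0.4],[-0.3,0,-0.4],[-0.3,0,-0.4],[-0.3,0,-0.4],[-0.3,0,-0.4],[-0.3,0,-0.4],[-0.3,0,-0.4]], "twist": [[0,0,0],[0,0,0],[0,0,0],[0,0,0],[0,0,0],[0,0,0],[0,0,0]]}}

```text
time_s: 15.6
position: [0.5152, 0.1911, 0.3776]
tcp_rot: [[-0.746, 0.115, 0.656], [0.088, 0.993, -0.075], [-0.66, 0.002, -0.751]]
force: [0.4, -0.1, -6.1]
opening: 0.108
```

```bash
cat >> h.py <<'E'
def discfit(c,G):
    "dark disc points below G; rough centre of its visible cloud and hanger direction via rod"
    W=cloud(c);rgb=c["color"].astype(int).max(2)
    d=np.linalg.norm(W-np.asarray(G),axis=2)
    m=np.isfinite(d)&(d>.14)&(d<.20)&(rgb<90)&(W[...,2]<G[2]-.03)&(W[...,2]>.05)
    n,lab,stt,_=cv2.connectedComponentsWithStats(m.astype(np.uint8))
    if n<2: return None
    k=1+np.argmax(stt[1:,4]);P=W[lab==k]
    # least squares: axis through G, points in disc: |P-G| along axis in [163,185], radial<=30
    from scipy.optimize import least_squares
    def f(p):
        u=np.array([p[0],p[1],-np.sqrt(max(1e-6,1-p[0]**2-p[1]**2))])
        q=P-G;s=q@u;r=np.linalg.norm(q-np.outer(s,u),axis=1)
        ro=np.maximum(r-.030,0);so=np.maximum(s-.185,0)+np.maximum(.163-s,0)
        sd=np.minimum.reduce([np.abs(s-.163),np.abs(r-.030),np.abs(s-.185)])
        return np.hypot(ro,so)+np.where((ro==0)&(so==0),sd,0)
    best=None
    mu=P.mean(0)-G;mu/=np.linalg.norm(mu)
    for dx in(-.1,0,.1):
        for dy in(-.1,0,.1):
            r=least_squares(f,[mu[0]+dx,mu[1]+dy],loss="soft_l1",f_scale=.002)
            if best is None or r.cost<best.cost:best=r
    return best.x,len(P),np.sqrt(2*best.cost/len(P))
E
sed -i 's/^a=\[int/g=discfit(s,(lambda q:q[2]-.019*q[1][:,2])(st()));print("disc",g)\na=[int/' look.py
python3 look.py q 140 60 300 180
```

```text
t15.60 tcp [0.5152 0.1911 0.3776] G [0.5028 0.1925 0.3919] F [ 0.43 -0.1  -6.11] M [ 0.138  1.354 -0.003] open0.1083 q [ 17.2   4.3 107.8 -29.6  32.5 -45.9]
[[-0.746, 0.115, 0.656], [0.088, 0.993, -0.075], [-0.66, 0.002, -0.751]]
disc (array([ 0.31352079, -0.03686421]), 520, np.float64(0.0032646245895769192))
```

View pics/q.png

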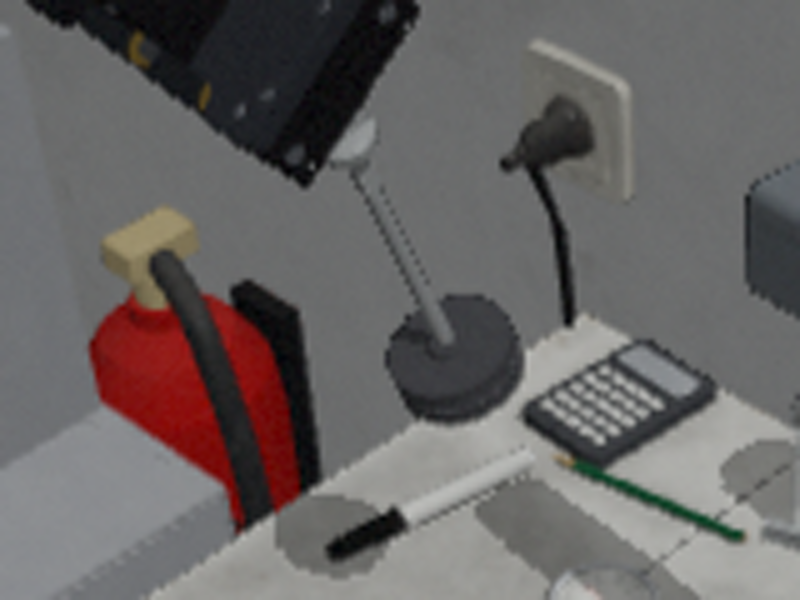

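Emit:
{"fn": "carry_out", "kwargs": {"grip": [-0.815,-0.81,-0.805,-0.805,-0.805], "slide": [[0,0,0],[0,0,0],[0,0,0],[0,0,0],[0,0,0]], "twist": [[0,0,0],[0,0,0],[0,0,0],[0,0,0],[0,0,0]]}}

```text
time_s: 16.15
position: [0.5152, 0.191, 0.3777]
tcp_rot: [[-0.746, 0.115, 0.656], [0.088, 0.993, -0.075], [-0.66, 0.002, -0.751]]
force: [0.0, -0.1, -5.7]
opening: 0.114
```

```bash
python3 look.py q1 140 60 300 180
```

```text
t16.15 tcp [0.5152 0.191  0.3777] G [0.5028 0.1925 0.392 ] F [ 0.01 -0.08 -5.74] M [0.143 1.339 0.039] open0.1145 q [ 17.2   4.3 107.8 -29.6  32.5 -45.9]
[[-0.746, 0.115, 0.656], [0.088, 0.993, -0.075], [-0.66, 0.002, -0.751]]
disc (array([ 0.31429233, -0.03596765]), 521, np.float64(0.0031970078663953313))
```

Emit:
{"fn": "carry_out", "kwargs": {"grip": [-0.8,-0.8,-0.795,-0.795,-0.795], "slide": [[0,0,0],[0,0,0],[0,0,0],[0,0,0],[0,0,0]], "twist": [[0,0,0],[0,0,0],[0,0,0],[0,0,0],[0,0,0]]}}

```text
time_s: 16.7
position: [0.5152, 0.191, 0.3777]
tcp_rot: [[-0.746, 0.115, 0.656], [0.088, 0.993, -0.075], [-0.66, 0.002, -0.751]]
force: [-0.8, -0.0, -6.3]
opening: 0.108
```

```bash
python3 look.py q2 140 60 300 180
```

```text
t16.70 tcp [0.5152 0.191  0.3777] G [0.5028 0.1925 0.3919] F [-0.85 -0.03 -6.3 ] M [0.158 1.328 0.023] open0.1082 q [ 17.2   4.3 107.8 -29.6  32.5 -45.9]
[[-0.746, 0.115, 0.656], [0.088, 0.993, -0.075], [-0.66, 0.002, -0.751]]
disc (array([ 0.31305431, -0.0349861 ]), 521, np.float64(0.003224620631513454))
```

Emit:
{"fn": "carry_out", "kwargs": {"grip": [-0.79,-0.79,-0.785,-0.785], "slide": [[0,0,0],[0,0,0],[0,0,0],[0,0,0]], "twist": [[0,0,0],[0,0,0],[0,0,0],[0,0,0]]}}

```text
time_s: 17.15
position: [0.5152, 0.1911, 0.3776]
tcp_rot: [[-0.746, 0.115, 0.656], [0.088, 0.993, -0.075], [-0.66, 0.002, -0.751]]
force: [-0.4, 0.2, -6.0]
opening: 0.113
```

```bash
python3 look.py q3 140 60 300 180
```

```text
t17.15 tcp [0.5152 0.1911 0.3776] G [0.5027 0.1925 0.3919] F [-0.37  0.16 -6.02] M [ 0.173  1.28  -0.058] open0.1130 q [ 17.2   4.3 107.8 -29.6  32.5 -45.9]
[[-0.746, 0.115, 0.656], [0.088, 0.993, -0.075], [-0.66, 0.002, -0.751]]
disc (array([ 0.31179101, -0.03558741]), 519, np.float64(0.003194995659149375))
```

Emit:
{"fn": "carry_out", "kwargs": {"grip": [-0.782,-0.782,-0.78,-0.78], "slide": [[0,0,0],[0,0,0],[0,0,0],[0,0,0]], "twist": [[0,0,0],[0,0,0],[0,0,0],[0,0,0]]}}

```text
time_s: 17.6
position: [0.5155, 0.1911, 0.378]
tcp_rot: [[-0.745, 0.115, 0.657], [0.088, 0.993, -0.075], [-0.661, 0.002, -0.75]]
force: [-0.9, -1.2, -6.2]
opening: 0.113
```

```bash
python3 look.py q4 140 60 300 180; python3 -c "
from plan import *
import time
print([round(float(bot.read_state()['opening']),4) for _ in range(4)])"
```

```text
t17.60 tcp [0.5155 0.1911 0.378 ] G [0.503  0.1926 0.3923] F [-0.89 -1.21 -6.22] M [ 0.122  1.258 -0.029] open0.1130 q [ 17.2   4.3 107.8 -29.6  32.5 -45.9]
[[-0.745, 0.115, 0.657], [0.088, 0.993, -0.075], [-0.661, 0.002, -0.75]]
disc (array([ 0.11078077, -0.01247497]), 514, np.float64(0.003270755655466594))
[0.1081, 0.1081, 0.1081, 0.1081]
```

Emit:
{"fn": "carry_out", "kwargs": {"grip": [-0.78,-0.78], "slide": [[0,0,0],[0,0,0]], "twist": [[0,0,0],[0,0,0]]}}

```text
time_s: 17.85
position: [0.5155, 0.1912, 0.378]
tcp_rot: [[-0.745, 0.115, 0.657], [0.088, 0.993, -0.074], [-0.661, 0.002, -0.75]]
force: [0.2, -0.6, -5.8]
opening: 0.114
```

```bash
python3 look.py r 140 60 300 180
```

```text
t17.85 tcp [0.5155 0.1912 0.378 ] G [0.503  0.1926 0.3923] F [ 0.15 -0.6  -5.77] M [0.129 1.149 0.05 ] open0.1144 q [ 17.2   4.3 107.8 -29.6  32.5 -45.9]
[[-0.745, 0.115, 0.657], [0.088, 0.993, -0.074], [-0.661, 0.002, -0.75]]
disc (array([ 0.09309537, -0.00918028]), 513, np.float64(0.0033087735468173905))
```

View pics/r.png

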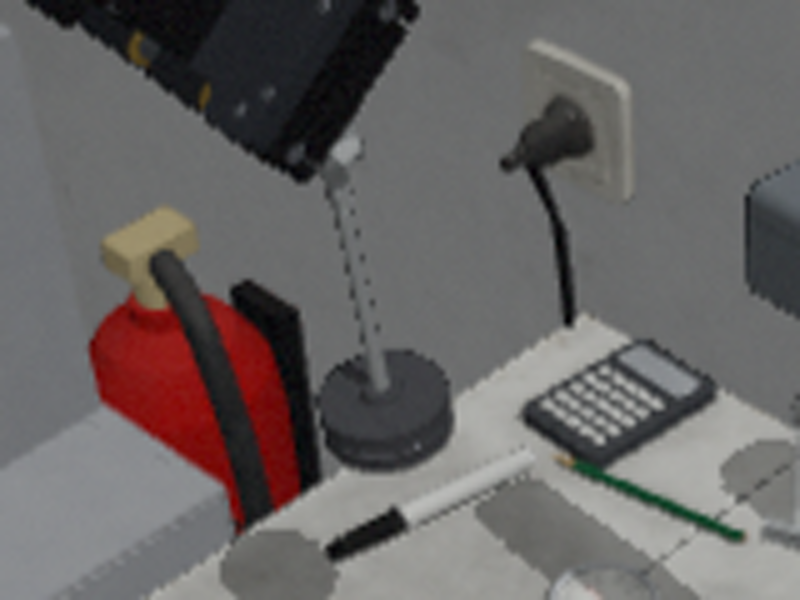

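Emit:
{"fn": "carry_out", "kwargs": {"grip": [-0.78,-0.78,-0.78,-0.78,-0.78,-0.78], "slide": [[-0.4,0,0],[-0.8,0,0],[-0.8,0,0],[-0.8,0,0],[-0.4,0,0],[0,0,0]], "twist": [[0,-0.02,0],[0,-0.04,0],[0,-0.04,0],[0,-0.04,0],[0,-0.02,0],[0,0,0]]}}

```text
time_s: 18.5
position: [0.5191, 0.1925, 0.3817]
tcp_rot: [[-0.624, 0.111, 0.774], [0.075, 0.994, -0.082], [-0.778, 0.007, -0.628]]
force: [-0.2, 0.6, -6.7]
opening: 0.112
```

```bash
python3 look.py r1 140 60 300 180
```

```text
t18.50 tcp [0.5191 0.1925 0.3817] G [0.5044 0.1941 0.3937] F [-0.2   0.6  -6.68] M [0.155 1.39  0.024] open0.1115 q [ 19.5   4.8 113.6 -56.8  23.6 -18.3]
[[-0.624, 0.111, 0.774], [0.075, 0.994, -0.082], [-0.778, 0.007, -0.628]]
disc (array([ 0.19924329, -0.01887889]), 519, np.float64(0.003466724345945555))
```

View pics/r1.png

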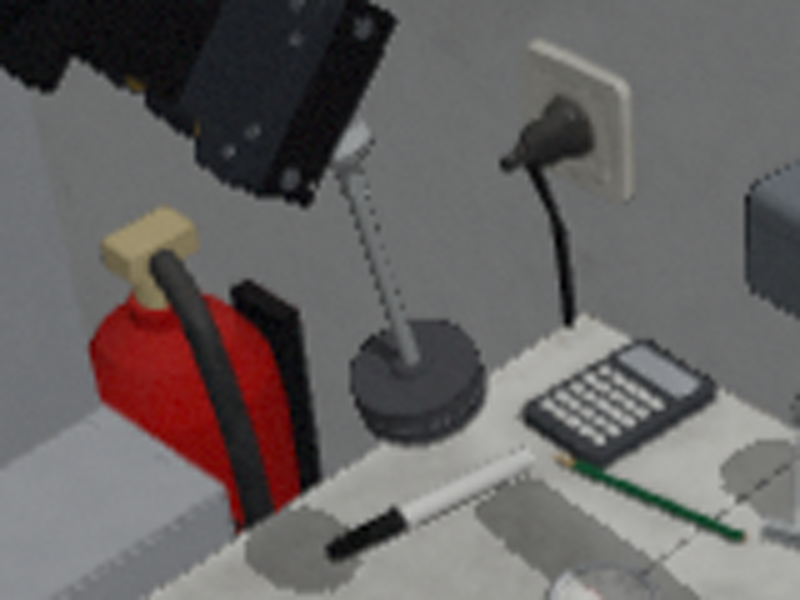

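Emit:
{"fn": "carry_out", "kwargs": {"grip": [-0.779,-0.779,-0.778,-0.778], "slide": [[0,0,0],[0,0,0],[0,0,0],[0,0,0]], "twist": [[0,0,0],[0,0,0],[0,0,0],[0,0,0]]}}

```text
time_s: 18.95
position: [0.5203, 0.193, 0.3831]
tcp_rot: [[-0.623, 0.112, 0.774], [0.077, 0.994, -0.081], [-0.779, 0.009, -0.627]]
force: [-0.3, -0.4, -6.9]
opening: 0.111
```

```bash
python3 look.py r2 140 60 300 180
```

```text
t18.95 tcp [0.5203 0.193  0.3831] G [0.5055 0.1945 0.395 ] F [-0.33 -0.38 -6.95] M [ 0.146  1.389 -0.022] open0.1113 q [ 19.4   4.7 113.4 -56.5  23.6 -18.6]
[[-0.623, 0.112, 0.774], [0.077, 0.994, -0.081], [-0.779, 0.009, -0.627]]
disc (array([ 0.12618011, -0.00640478]), 518, np.float64(0.0034117235500816154))
```

Emit:
{"fn": "carry_out", "kwargs": {"grip": [-0.777,-0.777,-0.777], "slide": [[0,0,0],[0,0,0],[0,0,0]], "twist": [[0,0,0],[0,0,0],[0,0,0]]}}

```text
time_s: 19.3
position: [0.5205, 0.1929, 0.3833]
tcp_rot: [[-0.622, 0.112, 0.775], [0.077, 0.994, -0.081], [-0.779, 0.009, -0.627]]
force: [-0.1, 0.2, -5.7]
opening: 0.111
```

```bash
python3 look.py r3 140 60 300 180
```

```text
t19.30 tcp [0.5205 0.1929 0.3833] G [0.5057 0.1945 0.3952] F [-0.11  0.21 -5.69] M [ 0.159  1.4   -0.014] open0.1111 q [ 19.4   4.7 113.4 -56.5  23.6 -18.6]
[[-0.622, 0.112, 0.775], [0.077, 0.994, -0.081], [-0.779, 0.009, -0.627]]
disc (array([ 0.12823101, -0.00713858]), 519, np.float64(0.003435883055058209))
```

View pics/r3.png

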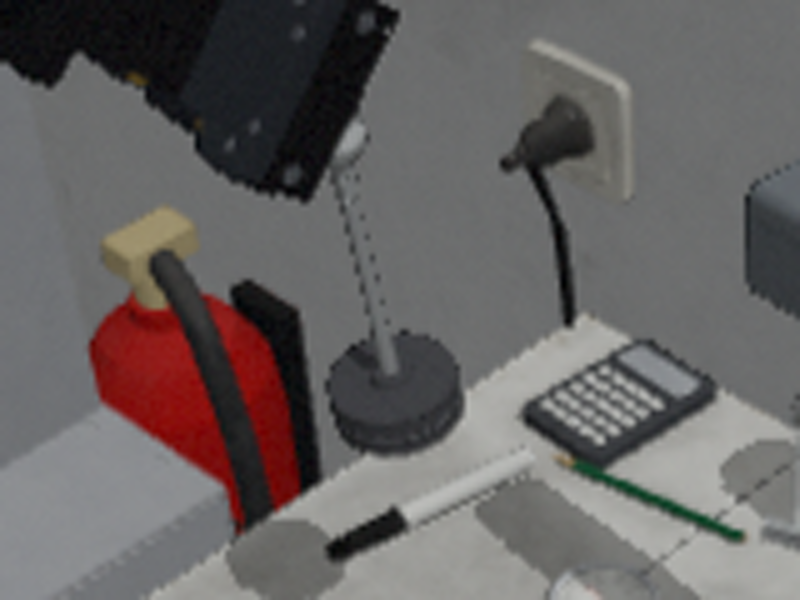

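Emit:
{"fn": "carry_out", "kwargs": {"grip": [-0.776,-0.776,-0.776], "slide": [[0,0,0],[0,0,0],[0,0,0]], "twist": [[0,0,0],[0,0,0],[0,0,0]]}}

```text
time_s: 19.65
position: [0.5205, 0.193, 0.3834]
tcp_rot: [[-0.622, 0.112, 0.775], [0.077, 0.994, -0.081], [-0.779, 0.009, -0.627]]
force: [-0.1, -0.1, -5.6]
opening: 0.117
```

```bash
python3 look.py r4 140 60 300 180
```

```text
t19.65 tcp [0.5205 0.193  0.3834] G [0.5058 0.1945 0.3953] F [-0.15 -0.13 -5.62] M [ 0.177  1.334 -0.01 ] open0.1166 q [ 19.4   4.7 113.4 -56.5  23.6 -18.6]
[[-0.622, 0.112, 0.775], [0.077, 0.994, -0.081], [-0.779, 0.009, -0.627]]
disc (array([ 0.11250598, -0.00401925]), 520, np.float64(0.0034409106672497964))
```

Emit:
{"fn": "carry_out", "kwargs": {"grip": [-0.776,-0.776,-0.776,-0.776,-0.776], "slide": [[0.4,0,0],[0.8,0,0],[0.8,0,0],[0.2,0,0],[0,0,0]], "twist": [[0,0.02,0],[0,0.04,0],[0,0.04,0],[0,0.01,0],[0,0,0]]}}

```text
time_s: 20.2
position: [0.518, 0.1925, 0.3808]
tcp_rot: [[-0.709, 0.112, 0.696], [0.084, 0.994, -0.074], [-0.7, 0.006, -0.714]]
force: [0.3, -0.2, -5.5]
opening: 0.114
```

```bash
python3 look.py r5 140 60 300 180
```

```text
t20.20 tcp [0.518  0.1925 0.3808] G [0.5047 0.1939 0.3943] F [ 0.29 -0.17 -5.46] M [0.166 1.101 0.04 ] open0.1136 q [ 17.9   4.3 109.4 -35.6  29.2 -39.9]
[[-0.709, 0.112, 0.696], [0.084, 0.994, -0.074], [-0.7, 0.006, -0.714]]
disc (array([-0.01674365,  0.00687928]), 513, np.float64(0.0034176245595193334))
```

View pics/r5.png

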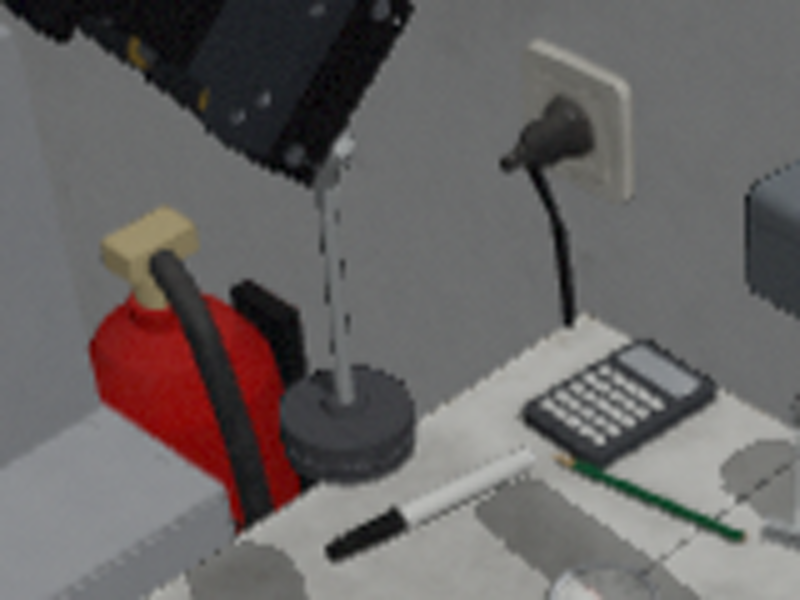

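Emit:
{"fn": "carry_out", "kwargs": {"grip": [-0.8,-0.85,-0.9,-1,-1], "slide": [[0,0,0],[0,0,0],[0,0,0],[0,0,0],[0,0,0]], "twist": [[0,0,0],[0,0,0],[0,0,0],[0,0,0],[0,0,0]]}}

```text
time_s: 20.75
position: [0.5171, 0.1923, 0.3799]
tcp_rot: [[-0.71, 0.112, 0.696], [0.083, 0.994, -0.075], [-0.7, 0.005, -0.715]]
force: [-0.0, 0.3, -6.2]
opening: 0.113
```

```bash
python3 look.py r6 140 60 300 180
cat > hang.py <<'E'
from plan import *
from h import *
show()
s,Q,p=st();G=p-.019*Q[:,2]
for n in("scene","top"):
    c=bot.capture(n)
    W=cloud(c);P=W.reshape(-1,3);g=c["color"].reshape(-1,3).max(1)
    m=np.isfinite(P).all(1)&(np.hypot(P[:,0]-G[0],P[:,1]-G[1])<.045)&(P[:,2]<G[2])&(P[:,2]>G[2]-.2)
    q=P[m]
    d=q[(q[:,2]<G[2]-.155)]
    if len(d)>20:
        h,e=np.histogram(d[:,2],bins=np.arange(G[2]-.2,G[2]-.15,.002))
        zt=e[np.argmax(h)]+.001;top=d[abs(d[:,2]-zt)<.003]
        print(n,"disc top z",np.median(top[:,2]).round(4),"exp",(G[2]-.163).round(4),"disc centre", ((d.min(0)+d.max(0))/2).round(4),d.min(0).round(4),d.max(0).round(4))
        cx=cv2.minEnclosingCircle(top[:,:2].astype(np.float32)*1000);print("   circ",cx)
    for z0 in np.arange(-.155,-.02,.01):
        k=q[(q[:,2]>G[2]+z0)&(q[:,2]<=G[2]+z0+.01)]
        if len(k)>3 and n=="scene":print("  %.3f"%z0,len(k),k.min(0).round(4),k.max(0).round(4),np.median(k,0).round(4))
E
python3 hang.py
```

```text
t20.75 tcp [0.5171 0.1923 0.3799] G [0.5038 0.1937 0.3934] F [-0.01  0.27 -6.21] M [ 0.125  1.106 -0.011] open0.1132 q [ 17.9   4.3 109.5 -35.8  29.2 -39.8]
[[-0.71, 0.112, 0.696], [0.083, 0.994, -0.075], [-0.7, 0.005, -0.715]]
disc (array([-0.02092195,  0.00441321]), 518, np.float64(0.0034435484025672515))
t20.80 tcp [0.5171 0.1923 0.3798] G [0.5038 0.1937 0.3934] F [ 0.72  0.01 -5.12] M [ 0.101  1.142 -0.007] open0.1117 q [ 17.9   4.3 109.5 -35.8  29.2 -39.8]
[[-0.71, 0.112, 0.696], [0.083, 0.994, -0.075], [-0.7, 0.005, -0.715]]
scene disc top z 0.2226 exp 0.2304 disc centre [0.4988 0.1931 0.2188] [0.4685 0.1626 0.2001] [0.529  0.2235 0.2376]
   circ ((498.18939208984375, 193.3848419189453), 31.222192764282227)
  -0.155 11 [0.4958 0.1887 0.2397] [0.5026 0.1948 0.2479] [0.4981 0.192  0.2432]
  -0.145 14 [0.4954 0.1891 0.2494] [0.5021 0.196  0.2582] [0.4985 0.1909 0.254 ]
  -0.135 15 [0.4957 0.1886 0.259 ] [0.5042 0.195  0.2681] [0.4988 0.1915 0.2623]
  -0.125 14 [0.4965 0.1882 0.2688] [0.5016 0.1966 0.2775] [0.4989 0.1913 0.2737]
  -0.115 17 [0.4967 0.188  0.28  ] [0.5038 0.1944 0.2882] [0.4987 0.191  0.2841]
  -0.105 12 [0.4959 0.1891 0.2906] [0.5061 0.1934 0.298 ] [0.4988 0.1905 0.2935]
  -0.095 15 [0.497  0.1883 0.2986] [0.5029 0.1957 0.3078] [0.4995 0.1906 0.3031]
  -0.085 15 [0.4982 0.1885 0.3087] [0.5038 0.1953 0.3174] [0.5006 0.1905 0.3124]
  -0.075 19 [0.4974 0.1881 0.3185] [0.505  0.2002 0.3276] [0.5002 0.1905 0.3244]
  -0.065 23 [0.4982 0.1874 0.3287] [0.5078 0.1974 0.3379] [0.5    0.19   0.3334]
  -0.055 12 [0.4958 0.185  0.3388] [0.506  0.1936 0.3484] [0.5007 0.189  0.3408]
  -0.045 32 [0.493  0.1774 0.349 ] [0.5163 0.189  0.3582] [0.5025 0.182  0.3541]
  -0.035 7 [0.5    0.1813 0.3586] [0.5146 0.189  0.3609] [0.5091 0.186  0.3595]
```

```bash
python3 -c "
from plan import *
show();plan(Rfork(46),[.6098,.1256,.30],14)"
```

```text
t20.90 tcp [0.5171 0.1923 0.3799] G [0.5039 0.1937 0.3935] F [-1.15  0.09 -5.53] M [ 0.111  1.096 -0.034] open0.1154 q [ 17.9   4.3 109.5 -35.8  29.2 -39.8]
[[-0.71, 0.112, 0.696], [0.083, 0.994, -0.075], [-0.7, 0.005, -0.714]]
slide [[-1.1, -4.0, 10.4], [-1.1, -4.0, 10.4], [-1.1, -4.0, 10.4], [-1.1, -4.0, 10.4], [-1.0, -4.1, 10.4], [-1.0, -4.1, 10.4], [-1.0, -4.1, 10.4], [-0.9, -4.1, 10.4], [-0.9, -4.1, 10.4], [-0.9, -4.2, 10.4], [-0.8, -4.2, 10.4], [-0.8, -4.2, 10.3], [-0.8, -4.2, 10.3], [-0.8, -4.2, 10.3]]
twist [[-0.001, -0.002, -0.002], [-0.001, -0.002, -0.002], [-0.001, -0.002, -0.002], [-0.001, -0.002, -0.002], [-0.001, -0.002, -0.002], [-0.001, -0.002, -0.002], [-0.001, -0.002, -0.002], [-0.001, -0.002, -0.002], [-0.001, -0.002, -0.002], [-0.001, -0.002, -0.002], [-0.001, -0.002, -0.002], [-0.001, -0.002, -0.002], [-0.001, -0.002, -0.002], [-0.001, -0.002, -0.002]]
```

Emit:
{"fn": "carry_out", "kwargs": {"grip": [-1,-1,-1,-1,-1,-1,-1,-1,-1,-1,-1,-1], "slide": [[-0.5,-1,3],[-1,-2,6],[-1,-4,9],[-1.5,-4,11],[-1.5,-4,11],[-1.5,-4,11],[-1.5,-4,11],[-1.5,-4,11],[-1.5,-4,9],[-1,-3,6],[-0.5,-1,3],[0,0,0]], "twist": [[-0.001,-0.002,-0.002],[-0.001,-0.002,-0.002],[-0.001,-0.002,-0.002],[-0.001,-0.003,-0.002],[-0.001,-0.003,-0.002],[-0.001,-0.003,-0.002],[-0.001,-0.003,-0.002],[-0.001,-0.003,-0.002],[-0.001,-0.003,-0.002],[-0.001,-0.002,-0.002],[-0.001,-0.002,-0.002],[0,0,0]]}}

```text
time_s: 22.1
position: [0.5939, 0.145, 0.3189]
tcp_rot: [[-0.692, 0.087, 0.717], [0.056, 0.996, -0.067], [-0.72, -0.007, -0.694]]
force: [-1.1, 0.7, -5.9]
opening: 0.109
```

```bash
python3 -c "
from plan import *
show();plan(Rfork(46),[.6098,.1256,.30],8)"; python3 hang.py|tail -18; python3 look.py u 180 40 380 190
```

```text
t22.10 tcp [0.5939 0.145  0.3189] G [0.5802 0.1463 0.3321] F [-1.08  0.66 -5.88] M [ 0.122  1.252 -0.004] open0.1090 q [  8.1  13.3 111.  -43.2  14.1 -38.7]
[[-0.692, 0.087, 0.717], [0.056, 0.996, -0.067], [-0.72, -0.007, -0.694]]
slide [[0.2, -2.2, 5.6], [0.2, -2.2, 5.6], [0.2, -2.2, 5.6], [0.2, -2.2, 5.6], [0.2, -2.2, 5.6], [0.2, -2.2, 5.6], [0.2, -2.3, 5.6], [0.2, -2.3, 5.6]]
twist [[-0.001, 0.0, -0.0], [-0.001, 0.0, -0.0], [-0.001, 0.0, -0.0], [-0.001, 0.0, -0.0], [-0.001, 0.0, -0.0], [-0.001, 0.0, -0.0], [-0.001, 0.0, -0.0], [-0.001, 0.0, -0.0]]
t22.10 tcp [0.5939 0.145  0.3189] G [0.5802 0.1463 0.3321] F [-1.08  0.66 -5.88] M [ 0.122  1.252 -0.004] open0.1090 q [  8.1  13.3 111.  -43.2  14.1 -38.7]
[[-0.692, 0.087, 0.717], [0.056, 0.996, -0.067], [-0.72, -0.007, -0.694]]
scene disc top z 0.1612 exp 0.1691 disc centre [0.5803 0.1441 0.1572] [0.5498 0.1121 0.1386] [0.6107 0.1761 0.1757]
   circ ((578.82470703125, 142.5999755859375), 31.05274772644043)
  -0.155 7 [0.5768 0.1401 0.1783] [0.5808 0.144  0.1847] [0.5773 0.1412 0.1819]
  -0.145 15 [0.5758 0.1389 0.1871] [0.5821 0.1481 
[... 287 characters left out ...]
.5777 0.1404 0.2279] [0.5806 0.1453 0.2358] [0.5786 0.1423 0.2313]
  -0.095 14 [0.5761 0.1391 0.2378] [0.5803 0.1495 0.2471] [0.5787 0.1416 0.2427]
  -0.085 13 [0.5761 0.1383 0.2483] [0.5824 0.1485 0.2565] [0.5792 0.1431 0.2517]
  -0.075 19 [0.5751 0.1404 0.258 ] [0.5861 0.1493 0.267 ] [0.5781 0.1422 0.2617]
  -0.065 6 [0.5751 0.1407 0.2681] [0.5792 0.1479 0.2724] [0.5764 0.1434 0.2702]
t22.20 tcp [0.5936 0.1454 0.3193] G [0.5799 0.1467 0.3325] F [ 0.85 -0.57 -7.32] M [-0.012  1.172  0.003] open0.1112 q [  8.1  13.3 111.  -43.2  14.1 -38.7]
[[-0.692, 0.086, 0.717], [0.056, 0.996, -0.067], [-0.72, -0.006, -0.694]]
disc (array([ 0.00755647, -0.00774626]), 467, np.float64(0.003562222682305275))
```

View pics/u.png

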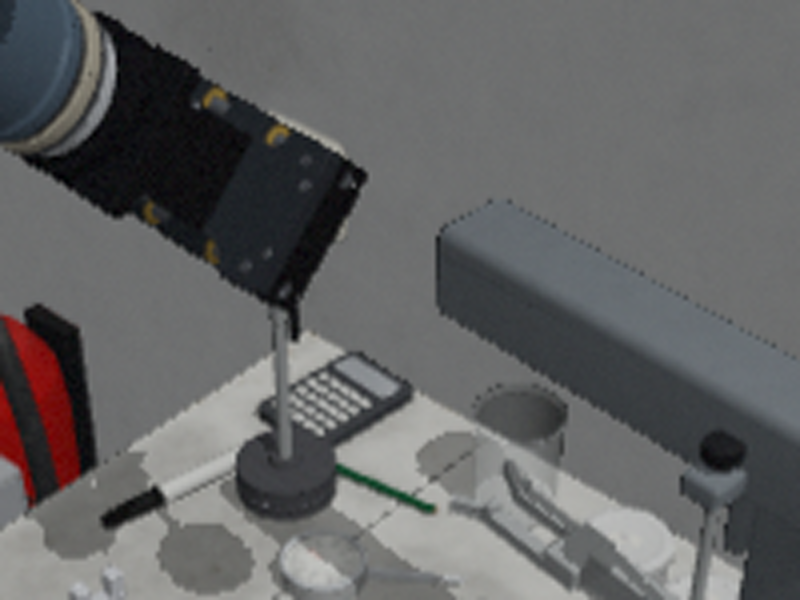

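```bash
python3 -c "
from plan import *
plan(Rfork(46),[.6085,.115,.269],9)"
```

```text
slide [[2.7, -3.2, 7.4], [2.7, -3.2, 7.4], [2.7, -3.2, 7.4], [2.7, -3.2, 7.4], [2.7, -3.2, 7.4], [2.7, -3.2, 7.4], [2.7, -3.2, 7.4], [2.7, -3.2, 7.4], [2.7, -3.3, 7.4]]
twist [[-0.001, 0.0, -0.0], [-0.001, 0.0, -0.0], [-0.001, 0.0, -0.0], [-0.001, 0.0, -0.0], [-0.001, 0.0, -0.0], [-0.001, 0.0, -0.0], [-0.001, 0.0, -0.0], [-0.001, 0.0, -0.0], [-0.001, 0.0, -0.0]]
```

Emit:
{"fn": "carry_out", "kwargs": {"grip": [-1,-1,-1,-1,-1,-1,-1,-1,-1,-1,-1], "slide": [[1,-1,2],[2,-2,5],[3,-3,7],[3,-3,8],[3,-3.5,8],[3,-3.5,8],[3,-3.5,8],[2,-3,7],[2,-2,5],[1,-1,2],[0,0,0]], "twist": [[0,0,0],[-0.001,0,0],[-0.001,0,0],[-0.001,0,0],[-0.001,0,0],[-0.001,0,0],[-0.001,0,0],[-0.001,0,0],[0,0,0],[0,0,0],[0,0,0]]}}

```text
time_s: 23.35
position: [0.6213, 0.1229, 0.262]
tcp_rot: [[-0.691, 0.068, 0.719], [0.056, 0.998, -0.041], [-0.72, 0.012, -0.694]]
force: [0.4, 0.2, -5.6]
opening: 0.11
```

```bash
python3 -c "
from plan import *
show();plan(Rfork(45),[.6085,.115,.269],2)
print((lambda s:(( s[2]-.019*s[1][:,2]-[.5982,-.024,0])@eyf, (s[2]-.019*s[1][:,2]-[.5982,-.024,0])@exf))(st()))"; python3 look.py v 200 60 380 195
```

```text
t23.35 tcp [0.6213 0.1229 0.262 ] G [0.6076 0.1237 0.2752] F [ 0.36  0.2  -5.61] M [0.156 1.225 0.04 ] open0.1100 q [  3.5  20.2 113.2 -82.    4.9  -2.4]
[[-0.691, 0.068, 0.719], [0.056, 0.998, -0.041], [-0.72, 0.012, -0.694]]
slide [[1.9, -4.5, 2.7], [1.8, -4.5, 2.7]]
twist [[0.007, 0.009, -0.001], [0.007, 0.009, -0.001]]
(np.float64(0.14799714644792247), np.float64(-0.0020913131653306103))
t23.35 tcp [0.6213 0.1229 0.262 ] G [0.6076 0.1237 0.2752] F [ 0.36  0.2  -5.61] M [0.156 1.225 0.04 ] open0.1100 q [  3.5  20.2 113.2 -82.    4.9  -2.4]
[[-0.691, 0.068, 0.719], [0.056, 0.998, -0.041], [-0.72, 0.012, -0.694]]
disc (array([0.00845579, 0.0101441 ]), 436, np.float64(0.0035101901685767856))
```

View pics/v.png

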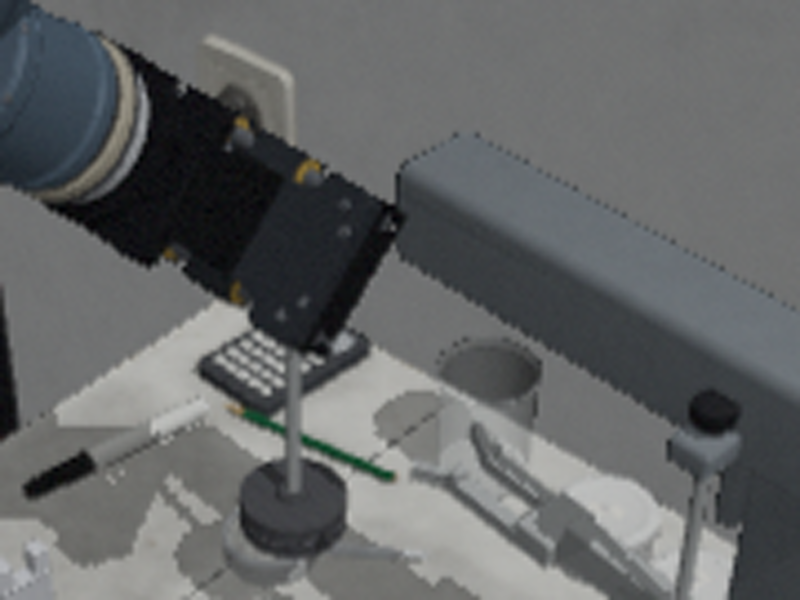

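```bash
cat > kin.py <<'E'
import numpy as np
from scipy.optimize import least_squares
from scipy.spatial.transform import Rotation as R
def Rz(a):return R.from_euler('z',a,degrees=True).as_matrix()
def Ry(a):return R.from_euler('y',a,degrees=True).as_matrix()
# forearm e: local z along link
def fk(q,P):
    h,d,a2,a3,e2,L=P[:6]
    A=Rz(q[0]);p=np.array([0,0,h])+A@np.array([P[6],d,0])
    A2=A@Ry(q[1]);p=p+A2@np.array([0,0,a2])
    A3=A2@Ry(q[2]);p=p+A3@np.array([e2,0,a3])
    A4=A3@Rz(q[3]*S[0]);A5=A4@Ry(q[4]);A6=A5@Rz(q[5]*S[1]+S[2])
    return A6,p+A6@np.array([0,0,L])
S=[1,1,90]
D=[([62.6513949,30.2799717,82.1571764,-.002,67.6864575,-10.2264],[.18363859,.59664977,.22155644],[[-.9557,.2944,-.001],[.2944,.9557,-.0019],[.0004,-.0021,-1]]),
([-5.5,38.3,112.7,-.3,29.,3.1],[.4629,.0658,.0323],[[.144,.99,0],[.99,-.144,-.003],[-.003,0,-1]]),
([.2,31.2,109.1,-.2,39.8,8.6],[.4658,.1122,.0976],[[.143,.99,-.001],[.99,-.143,-.002],[-.003,-.001,-1]]),
([2.7,11.8,91.4,-.2,77.8,11.4],[.4645,.1317,.3433],[[.15,.989,-.018],[.989,-.15,-.005],[-.007,-.017,-1]]),
([9.3,17.8,83.3,.4,79.5,-75.2],[.514,.1986,.3419],[[-.995,.097,-.01],[.097,.995,.006],[.01,.005,-1]]),
([17.3,5.2,108.8,-31.6,30.5,-43.9],[.5177,.1924,.3684],[[-.741,.111,.663],[.084,.994,-.072],[-.666,.002,-.746]]),
([17.2,4.3,107.8,-29.6,32.5,-45.9],[.5152,.191,.3777],[[-.746,.115,.656],[.088,.993,-.075],[-.66,.002,-.751]]),
([19.5,4.8,113.6,-56.8,23.6,-18.3],[.5191,.1925,.3817],[[-.624,.111,.774],[.075,.994,-.082],[-.778,.007,-.628]]),
([17.9,4.3,109.5,-35.8,29.2,-39.8],[.5171,.1923,.3798],[[-.71,.112,.696],[.083,.994,-.075],[-.7,.005,-.715]]),
([8.1,13.3,111.,-43.2,14.1,-38.7],[.5939,.145,.3189],[[-.692,.087,.717],[.056,.996,-.067],[-.72,-.007,-.694]]),
([3.5,20.2,113.2,-82.,4.9,-2.4],[.6213,.1229,.262],[[-.691,.068,.719],[.056,.998,-.041],[-.72,.012,-.694]])]
def fit():
    f=lambda P:np.concatenate([np.r_[(fk(q,P)[1]-p)] for q,p,_ in D])
    r=least_squares(f,[.3,.1,.35,.35,0,.25,0]);return r.x,np.abs(r.fun).max()
def ik(Rt,pt,P,q0):
    lo=np.array([-176,-43,12.5,-82,0,-163]);hi=np.array([176,126,139.9,262,151,163])
    f=lambda q:np.r_[(fk(q,P)[1]-pt)*1000,R.from_matrix(fk(q,P)[0].T@Rt).as_rotvec()*300]
    r=least_squares(f,np.clip(q0,lo+.01,hi-.01),bounds=(lo,hi));return r.x,np.abs(r.fun).max()
E
python3 - <<'E'
import kin
from kin import *
for S2 in(-1,1):
  for S0 in(1,-1):
    for off in(90,-90,0,180):
      kin.S[:]=[S0,S2,off]
      e=max(R.from_matrix(fk(q,[0]*7)[0].T@np.array(Q)).magnitude() for q,p,Q in D)
      if e<.3:print(S0,S2,off,e)
kin.S[:]=[1,1,90]
print(fit())
E
```

```text
1 1 90 0.002480102811251587
(array([ 2.74058346e-01,  1.10823560e-01,  5.87951673e-01,  3.91904187e-01,
        1.14374044e-01,  3.04987096e-01, -8.11128840e-06]), np.float64(0.0006833619921594591))
```

Run:
```python
from kin import *
from plan import Rfork,eyf
P,_=fit()
seat=np.array([.5982,-.024,0])
for t in(36,38,40,42,44):
    q=np.array([8.1,13.3,111,-20,20,-60.])
    for d,z in((.15,.35),(.15,.268),(.1,.268),(.07,.268),(.04,.268),(.02,.268),(0,.268),(0,.25),(0,.232)):
        Q=Rfork(t);p=seat+eyf*d+np.array([0,0,z])+.019*Q[:,2]
        q,e=ik(Q,p,P,q);print(t,d,z,q.round(1),"%.2f"%e)
```

```text
36 0.15 0.35 [  3.6  13.6 100.4  -9.3  30.6 -75.5] 0.00
36 0.15 0.268 [  3.6  20.3 106.4 -15.3  18.1 -69. ] 0.00
36 0.1 0.268 [ -2.9  19.2 108.5  -3.2  16.4 -85.6] 0.00
36 0.07 0.268 [ -6.9  18.6 109.5   5.2  16.  -97. ] 0.00
36 0.04 0.268 [ -11.    18.3  110.1   13.8   16.2 -108.5] 0.00
36 0.02 0.268 [ -13.7   18.1  110.4   19.1   16.7 -115.9] 0.00
36 0 0.268 [ -16.4   18.   110.6   24.    17.4 -122.7] 0.00
36 0 0.25 [ -16.4   19.8  111.8   28.6   14.7 -127.5] 0.00
36 0 0.232 [ -16.4   21.7  112.9   35.3   12.1 -134.4] 0.00
38 0.15 0.35 [  3.7  13.4 101.8 -10.9  27.5 -73.8] 0.00
38 0.15 0.268 [  3.7  20.4 107.7 -19.7  15.  -64.5] 0.00
38 0.1 0.268 [ -2.9  19.2 109.9  -4.3  12.9 -84.5] 0.00
38 0.07 0.268 [ -7.   18.7 110.9   7.1  12.6 -98.9] 0.00
38 0.04 0.268 [ -11.1   18.3  111.6   18.4   13.  -113.2] 0.00
38 0.02 0.268 [ -13.8   18.1  111.9   25.2   13.6 -122. ] 0.00
38 0 0.268 [ -16.6   18.   112.1   31.    14.6 -129.8] 0.00
38 0 0.25 [ -16.6   19.9  113.2   38.4   12.  -137.4] 0.00
38 0 0.232 [ -16.6   21.9  114.3   49.6    9.8 -148.8] 0.00
40 0.15 0.35 [  3.9  13.3 103.2 -13.  
[... 874 characters left out ...]
1   18.3  114.9   57.1   10.  -156.1] 0.00
42 0 0.25 [ -16.7   20.1  115.3   64.     8.8 -163. ] 3.56
42 0 0.232 [ -16.2   21.8  115.2   64.3    7.8 -163. ] 9.65
44 0.15 0.35 [  4.1  13.2 105.9 -19.5  18.2 -65.2] 0.00
44 0.15 0.268 [  4.1  20.9 111.7 -58.2   7.  -25.7] 0.00
44 0.1 0.268 [ -2.8  19.8 114.  -27.    2.5 -61.8] 0.00
44 0.07 0.268 [  -7.1   19.3  115.    45.8    2.6 -137.7] 0.00
44 0.04 0.268 [ -11.4   18.8  115.6   68.1    5.1 -163. ] 0.71
44 0.02 0.268 [ -14.1   18.5  115.5   66.1    7.1 -163. ] 2.74
44 0 0.268 [ -16.8   18.3  115.3   64.3    9.1 -163. ] 4.80
44 0 0.25 [ -16.3   19.9  115.2   64.5    8.  -163. ] 10.95
44 0 0.232 [ -15.8   21.6  115.1   64.8    7.1 -163. ] 17.08
```

```bash
python3 -c "
from plan import *
plan(Rfork(33),[.600,.165,.37],12)"
```

```text
slide [[-4.7, 3.4, -6.1], [-4.6, 3.4, -6.2], [-4.5, 3.4, -6.3], [-4.3, 3.4, -6.4], [-4.2, 3.4, -6.5], [-4.1, 3.4, -6.5], [-4.0, 3.4, -6.6], [-3.9, 3.4, -6.7], [-3.7, 3.4, -6.8], [-3.6, 3.4, -6.9], [-3.5, 3.4, -7.0], [-3.3, 3.4, -7.0]]
twist [[0.001, 0.019, -0.0], [0.001, 0.019, -0.0], [0.001, 0.019, -0.0], [0.001, 0.019, -0.0], [0.001, 0.019, -0.0], [0.001, 0.019, -0.0], [0.001, 0.019, -0.0], [0.001, 0.019, -0.0], [0.001, 0.019, -0.0], [0.001, 0.019, -0.0], [0.001, 0.019, -0.0], [0.001, 0.019, -0.0]]
```

Emit:
{"fn": "carry_out", "kwargs": {"grip": [-1,-1,-1,-1,-1,-1,-1,-1,-1,-1,-1,-1], "slide": [[-3,1,-3],[-5,3,-6],[-5,4,-7],[-5,4,-7],[-5,4,-7],[-5,4,-7],[-5,4,-7.5],[-4.5,4,-7.5],[-4,4,-8],[-4,3,-7],[-2,1,-4],[0,0,0]], "twist": [[0.001,0.01,0],[0.001,0.02,0],[0.001,0.02,0],[0.001,0.022,0],[0.001,0.022,0],[0.001,0.022,0],[0.001,0.022,0],[0.001,0.022,0],[0.001,0.022,0],[0.001,0.022,0],[0,0.01,0],[0,0,0]]}}

```text
time_s: 24.6
position: [0.6068, 0.1554, 0.3436]
tcp_rot: [[-0.827, 0.069, 0.558], [0.046, 0.997, -0.054], [-0.56, -0.019, -0.828]]
force: [0.5, 0.7, -7.1]
opening: 0.111
```

```bash
python3 look.py w 170 40 330 160; python3 hang.py | grep -A1 disc;python3 -c "
from plan import *
plan(Rfork(33),[.600,.165,.37],2)"
```

```text
t24.60 tcp [0.6068 0.1554 0.3436] G [0.5962 0.1565 0.3593] F [ 0.5   0.66 -7.07] M [0.09  0.519 0.018] open0.1106 q [  7.8  13.1  98.5 -12.8  35.7 -70.3]
[[-0.827, 0.069, 0.558], [0.046, 0.997, -0.054], [-0.56, -0.019, -0.828]]
disc (array([-0.18538501, -0.00774646]), 450, np.float64(0.0031391166406782257))
scene disc top z 0.1885 exp 0.196 disc centre [0.5718 0.154  0.1861] [0.5524 0.124  0.1687] [0.5912 0.1839 0.2035]
   circ ((566.242919921875, 153.962890625), 29.988473892211914)
slide [[-5.0, 4.6, -4.2], [-4.9, 4.6, -4.2]]
twist [[-0.006, 0.008, 0.009], [-0.006, 0.008, 0.009]]
```

View pics/w.png

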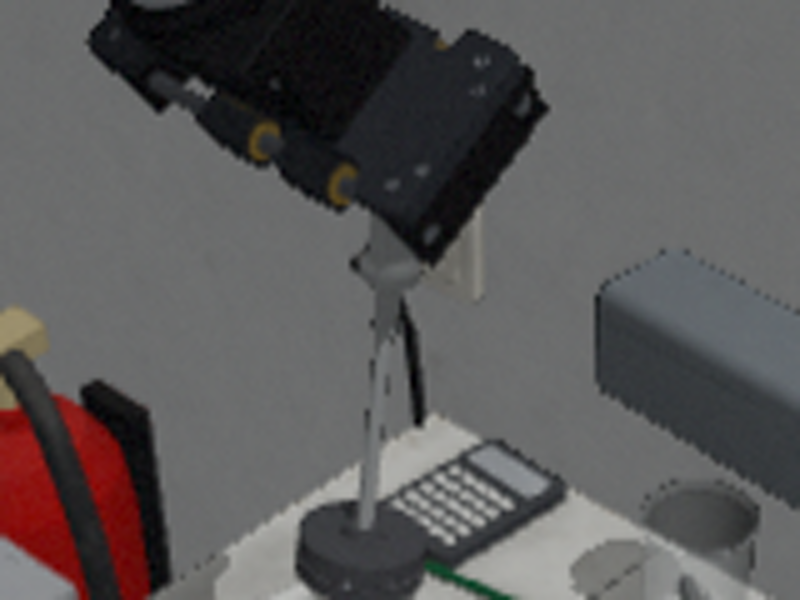

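Emit:
{"fn": "carry_out", "kwargs": {"grip": [-0.85,-0.79,-0.782,-0.78,-0.78,-0.78], "slide": [[0,0,0],[0,0,0],[0,0,0],[0,0,0],[0,0,0],[0,0,0]], "twist": [[0,0,0],[0,0,0],[0,0,0],[0,0,0],[0,0,0],[0,0,0]]}}

```text
time_s: 25.35
position: [0.6042, 0.1543, 0.3387]
tcp_rot: [[-0.832, 0.07, 0.551], [0.046, 0.997, -0.056], [-0.553, -0.021, -0.833]]
force: [-0.2, 0.3, -6.4]
opening: 0.11
```

```bash
python3 look.py w1 170 40 330 160; python3 hang.py | grep -A1 disc
```

```text
t25.35 tcp [0.6042 0.1543 0.3387] G [0.5937 0.1553 0.3545] F [-0.22  0.32 -6.38] M [0.083 0.758 0.015] open0.1097 q [  7.8  13.3  98.8 -12.9  35.7 -70.3]
[[-0.832, 0.07, 0.551], [0.046, 0.997, -0.056], [-0.553, -0.021, -0.833]]
disc (array([-0.08234349, -0.01762423]), 456, np.float64(0.0036166024108057622))
scene disc top z 0.1835 exp 0.1916 disc centre [0.5813 0.1512 0.1803] [0.5503 0.1204 0.1619] [0.6122 0.1819 0.1988]
   circ ((580.4561767578125, 151.22337341308594), 30.71328353881836)
--
top disc top z 0.185 exp 0.1916 disc centre [0.5757 0.1294 0.1773] [0.5584 0.1229 0.1649] [0.5931 0.1359 0.1897]
   circ ((573.95263671875, 130.11927795410156), 16.407108306884766)
```

Emit:
{"fn": "carry_out", "kwargs": {"grip": [-0.78,-0.78,-0.78,-0.78,-0.8,-0.85,-0.95,-1,-1], "slide": [[-0.4,0,0],[-0.6,0,0],[-0.6,0,0],[0,0,0],[0,0,0],[0,0,0],[0,0,0],[0,0,0],[0,0,0]], "twist": [[0,-0.025,0],[0,-0.035,0],[0,-0.03,0],[0,0,0],[0,0,0],[0,0,0],[0,0,0],[0,0,0],[0,0,0]]}}

```text
time_s: 26.4
position: [0.6061, 0.154, 0.3403]
tcp_rot: [[-0.778, 0.071, 0.624], [0.042, 0.997, -0.061], [-0.627, -0.021, -0.779]]
force: [-0.7, -0.2, -6.0]
opening: 0.112
```

```bash
python3 look.py w2 170 40 330 160; python3 hang.py | grep -A1 disc;  python3 -c "
from plan import *
from kin import *
P,_=fit()
plan(Rfork(39),[.6075,.116,.270],11)
q=np.array([3.9,20,108,-20,14,-60.])
for t in(38,39,39.5,40):
  for z in(.268,.25,.234,.228):
    Q=Rfork(t);p=np.array([.598-.002,-.0225,z])+.019*Q[:,2];q,e=ik(Q,p,P,q);print(t,z,q.round(1),round(e,2))
"
```

```text
t26.40 tcp [0.6061 0.154  0.3403] G [0.5943 0.1551 0.3551] F [-0.66 -0.2  -6.03] M [ 0.145  1.092 -0.007] open0.1123 q [  8.3  12.7 102.4 -18.5  28.1 -64.6]
[[-0.778, 0.071, 0.624], [0.042, 0.997, -0.061], [-0.627, -0.021, -0.779]]
disc (array([ 0.04430652, -0.02447575]), 459, np.float64(0.0037360379196800264))
scene disc top z 0.1834 exp 0.1921 disc centre [0.6012 0.1491 0.1804] [0.5715 0.1193 0.1609] [0.6309 0.1789 0.2   ]
   circ ((600.4168090820312, 149.74021911621094), 30.630231857299805)
slide [[3.7, -3.3, 7.0], [3.7, -3.3, 7.0], [3.7, -3.3, 7.0], [3.7, -3.3, 7.0], [3.7, -3.3, 7.0], [3.7, -3.3, 7.0], [3.7, -3.4, 7.0], [3.7, -3.4, 7.0], [3.7, -3.4, 7.0], [3.7, -3.4, 7.0], [3.7, -3.4, 6.9]]
twist [[-0.001, -0.0, 0.002], [-0.001, -0.0, 0.002], [-0.001, -0.0, 0.002], [-0.001, -0.0, 0.002], [-0.001, -0.0, 0.002], [-0.001, -0.0, 0.002], [-0.001, -0.0, 0.002], [-0.001, -0.0, 0.002], [-0.001, -0.0, 0.002], [-0.001, -0.0, 0.002], [-0.001, -0.0, 0.002]]
38 0.268 [ -16.5   17.9  112.4   31.1   14.4 -129.8] 0.0
38 0.25 [ -16.5   19.8  113.5   38.6   11.9 -137.6] 0.0
38 0.234 [ -16.5   21.6  114.5   48.5    9.9 -147.6] 0.0
38 0.228 [ -16.5   22.2  114.8   53.3    9.2 -152.5] 0.0
39 0.268 [ -16.6   17.9  113.1   35.8   13.1 -134.6] 0.0
39 0.25 [ -16.6   19.9  114.2   45.5   10.7 -144.5] 0.0
39 0.234 [ -16.6   21.7  115.2   58.1    9.  -157.3] 0.0
39 0.228 [ -16.6   22.4  115.5   63.8    8.5 -163. ] 0.1
39.5 0.268 [ -16.7   17.9  113.4   38.6   12.5 -137.4] 0.0
39.5 0.25 [ -16.7   19.9  114.6   49.5   10.2 -148.5] 0.0
39.5 0.234 [ -16.7   21.7  115.5   63.6    8.6 -162.8] 0.0
39.5 0.228 [ -16.5   22.3  115.5   63.9    8.3 -163. ] 1.95
40 0.268 [ -16.7   18.   113.8   41.7   11.9 -140.5] 0.0
40 0.25 [ -16.7   20.   114.9   53.9    9.7 -153. ] 0.0
40 0.234 [ -16.6   21.7  115.5   63.9    8.5 -163. ] 1.79
40 0.228 [ -16.4   22.3  115.5   64.     8.1 -163. ] 3.81
```

View pics/w2.png

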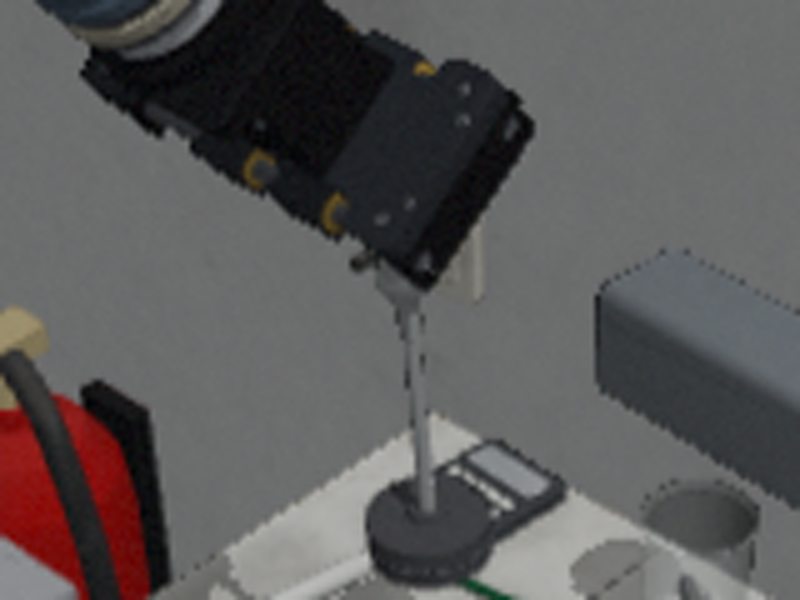

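```bash
python3 -c "
from plan import *
plan(Rfork(38.5),[.605,.1066,.270],11)"
```

```text
slide [[3.9, -4.1, 6.9], [3.9, -4.2, 6.9], [3.9, -4.2, 6.9], [3.9, -4.2, 6.9], [3.9, -4.2, 6.9], [3.8, -4.2, 6.9], [3.8, -4.2, 6.9], [3.8, -4.2, 6.9], [3.8, -4.3, 6.9], [3.8, -4.3, 6.9], [3.8, -4.3, 6.9]]
twist [[-0.001, 0.0, 0.002], [-0.001, 0.0, 0.002], [-0.001, 0.0, 0.002], [-0.001, 0.0, 0.002], [-0.001, 0.0, 0.002], [-0.001, 0.0, 0.002], [-0.001, 0.0, 0.002], [-0.001, 0.0, 0.002], [-0.001, 0.0, 0.002], [-0.001, 0.0, 0.002], [-0.001, 0.0, 0.002]]
```

Emit:
{"fn": "carry_out", "kwargs": {"grip": [-1,-1,-1,-1,-1,-1,-1,-1,-1,-1,-1,-1], "slide": [[1,-1,2],[3,-3,5],[4,-4,7],[4,-4,7],[4,-5,8],[4,-5,8],[4,-5,8],[4,-5,8],[4,-4,7],[3,-3,5],[1,-1,2],[0,0,0]], "twist": [[-0.001,0,0.002],[-0.001,0,0.002],[-0.001,0,0.002],[-0.002,0,0.002],[-0.002,0,0.002],[-0.002,0,0.002],[-0.002,0,0.002],[-0.001,0,0.002],[-0.001,0,0.002],[-0.001,0,0.002],[-0.001,0,0.002],[0,0,0]]}}

```text
time_s: 27.75
position: [0.617, 0.1069, 0.2566]
tcp_rot: [[-0.78, 0.081, 0.621], [0.066, 0.997, -0.047], [-0.623, 0.004, -0.783]]
force: [0.1, 0.8, -5.3]
opening: 0.109
```

```bash
cat >> plan.py <<'E'
seat=np.array([.5982,-.024,.2045])
def rel():
    s,Q,p=st();G=p-.019*Q[:,2]-seat
    print("G rel seat: ey %.1f ex %.1f z %.1f mm"%(G@eyf*1000,G@exf*1000,G[2]*1000),"tilt %.1f"%np.degrees(np.arctan2(Q[:,2]@exf,-Q[2,2])),"yaw/roll",(Q[:,1]@exf).round(3),Q[2,1].round(3))
E
python3 -c "
from plan import *
rel();plan(Rfork(38.5),[.605,.1066,.270],2)"; python3 look.py x 200 60 380 195;python3 hang.py | grep -A1 disc
```

```text
G rel seat: ey 132.0 ex -3.2 z 66.9 mm tilt 38.5 yaw/roll 0.003 0.004
slide [[0.5, -0.6, 0.5], [0.5, -0.6, 0.5]]
twist [[0.001, 0.0, -0.003], [0.001, 0.0, -0.003]]
t27.75 tcp [0.617  0.1069 0.2566] G [0.6052 0.1078 0.2714] F [ 0.1   0.8  -5.31] M [0.1   1.148 0.031] open0.1085 q [  1.4  19.4 109.2 -15.4  13.5 -70.2]
[[-0.78, 0.081, 0.621], [0.066, 0.997, -0.047], [-0.623, 0.004, -0.783]]
disc (array([ 0.03964389, -0.00277961]), 441, np.float64(0.003882812682663968))
scene disc top z 0.0992 exp 0.1086 disc centre [0.6108 0.106  0.0964] [0.5793 0.0758 0.0766] [0.6423 0.1362 0.1162]
   circ ((610.9066162109375, 106.65477752685547), 31.624101638793945)
```

View pics/x.png

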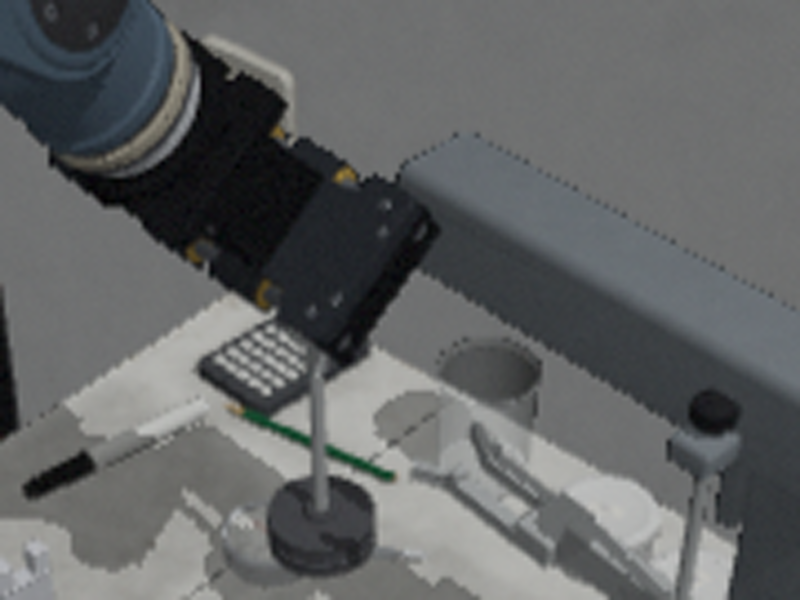

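Run:
```python
from plan import *
from h import *
c=bot.capture("scene");t=bot.capture("top")
for c in(c,t):
    P=cloud(c).reshape(-1,3);P=P[np.isfinite(P).all(1)]
    q=P-seat;a=q@eyf;b=q@exf
    for z0 in np.arange(.27,.40,.01):
        m=(a>.03)&(a<.24)&(P[:,2]>z0)&(P[:,2]<z0+.01)&(b<.03)&(b>-.12)
        if m.sum()>3:
            i=np.sort(b[m])[-4:]
            rail=(a<.08)&(a>-.15)&(P[:,2]>z0)&(P[:,2]<z0+.01)&(b>-.012)&(b<.06)
            print("%.2f"%z0,m.sum(),"hand max ex",(i*1000).round(1),"a of these",(a[m][np.argsort(b[m])[-4:]]*1000).round(0),"rail min",(np.sort(b[rail])[:3]*1000).round(1))
```

```text
0.29 54 hand max ex [3.3 3.5 3.8 4. ] a of these [40. 52. 43. 64.] rail min [-9.5  1.5  1.8]
0.30 195 hand max ex [3.  3.2 3.4 3.4] a of these [35. 35. 38. 35.] rail min [-10.2  -9.5  -8.9]
0.31 152 hand max ex [3.2 3.5 3.6 3.7] a of these [33. 39. 50. 39.] rail min [-11.4 -11.2 -11.2]
0.32 244 hand max ex [3.3 3.4 3.4 3.5] a of these [45. 48. 48. 51.] rail min [-11.7 -11.7 -11.5]
0.33 332 hand max ex [3.4 3.6 3.9 4.3] a of these [48. 82. 49. 58.] rail min [-11.8  -9.6  -9.1]
0.34 578 hand max ex [29.6 29.6 29.7 29.7] a of these [55. 44. 77. 45.] rail min [-0.8 -0.6 -0.4]
0.35 327 hand max ex [-18.8 -18.6 -18.5 -18.5] a of these [ 94. 105. 102.  97.] rail min []
0.36 223 hand max ex [-31.2 -31.1 -30.4 -25.6] a of these [37. 59. 49. 40.] rail min []
0.37 198 hand max ex [-58.8 -58.6 -55.3 -53.8] a of these [79. 82. 83. 82.] rail min []
0.38 180 hand max ex [-62.8 -62.7 -61.7 -60.2] a of these [83. 83. 81. 94.] rail min []
0.39 155 hand max ex [-71.7 -70.5 -68.4 -68. ] a of these [81. 83. 82. 82.] rail min []
0.28 10 hand max ex [-5.4  4.3  4.4  4.7] a of these [134. 132. 129. 137.] ra
[... 347 characters left out ...]
these [41. 39. 44. 46.] rail min [-11.  -10.8 -10.7]
0.33 282 hand max ex [ 1.7  2.1  2.1 20.3] a of these [83. 46. 49. 85.] rail min [-9.7 -7.8 -7.6]
0.34 703 hand max ex [29.3 29.7 29.7 29.8] a of these [63. 73. 61. 80.] rail min [-8.9 -0.9 -0.6]
0.35 430 hand max ex [24.6 24.8 26.3 29. ] a of these [70. 58. 49. 44.] rail min [0.3 2.3 2.7]
0.36 294 hand max ex [-25.6 -25.6 -25.5 -25.4] a of these [223.  45. 213.  40.] rail min []
0.37 20 hand max ex [-34.4 -33.7 -33.5 -32.9] a of these [218. 209. 211. 207.] rail min []
0.38 20 hand max ex [-83.9 -82.6 -82.5 -79.4] a of these [96. 98. 96. 83.] rail min []
0.39 36 hand max ex [-84.5 -83.5 -83.2 -77.6] a of these [98. 84. 93. 83.] rail min []
```

```bash
python3 -c "
from plan import *
plan(Rfork(36.3),seat+eyf*.07-exf*.0005+[0,0,.0640],8)"
```

```text
slide [[0.1, -7.8, 0.6], [0.1, -7.8, 0.6], [0.1, -7.8, 0.6], [0.1, -7.8, 0.6], [0.1, -7.8, 0.6], [0.1, -7.8, 0.6], [0.1, -7.8, 0.6], [0.1, -7.8, 0.6]]
twist [[0.0, 0.005, -0.001], [0.0, 0.005, -0.001], [0.0, 0.005, -0.001], [0.0, 0.005, -0.001], [0.0, 0.005, -0.001], [0.0, 0.005, -0.001], [0.0, 0.005, -0.001], [0.0, 0.005, -0.001]]
```

Emit:
{"fn": "carry_out", "kwargs": {"grip": [-1,-1,-1,-1,-1,-1,-1,-1,-1,-1,-1], "slide": [[0,-2,0.3],[0,-4,0.5],[0,-7,0.5],[0,-8,0.5],[0,-8,0.5],[0,-9,0.5],[0,-8,0.5],[0,-7,0.5],[0,-4,0.3],[0,-2,0],[0,0,0]], "twist": [[0,0.004,0],[0,0.004,0],[0,0.004,-0.001],[0,0.005,-0.001],[0,0.005,-0.001],[0,0.005,-0.001],[0,0.004,-0.001],[0,0.004,-0.001],[0,0.004,0],[0,0.002,0],[0,0,0]]}}

```text
time_s: 29.1
position: [0.6164, 0.048, 0.2588]
tcp_rot: [[-0.801, 0.069, 0.594], [0.056, 0.998, -0.041], [-0.596, -0.0, -0.803]]
force: [-0.7, 0.7, -6.5]
opening: 0.109
```

```bash
python3 -c "
from plan import *
rel()"; python3 look.py y 240 70 380 175;python3 hang.py | grep -A1 disc
```

```text
G rel seat: ey 73.1 ex 1.3 z 69.5 mm tilt 36.6 yaw/roll -0.008 -0.0
t29.10 tcp [0.6164 0.048  0.2588] G [0.6051 0.0488 0.274 ] F [-0.74  0.68 -6.52] M [ 0.218  0.995 -0.027] open0.1094 q [ -6.7  18.2 109.3   5.9  16.1 -97.9]
[[-0.801, 0.069, 0.594], [0.056, 0.998, -0.041], [-0.596, -0.0, -0.803]]
disc (array([ 0.00890728, -0.00057599]), 491, np.float64(0.0038952154794036167))
scene disc top z 0.1023 exp 0.1111 disc centre [0.6046 0.0466 0.098 ] [0.5741 0.0161 0.0778] [0.6351 0.0771 0.1182]
   circ ((605.0540771484375, 46.94343566894531), 30.79198455810547)
```

View pics/y.png

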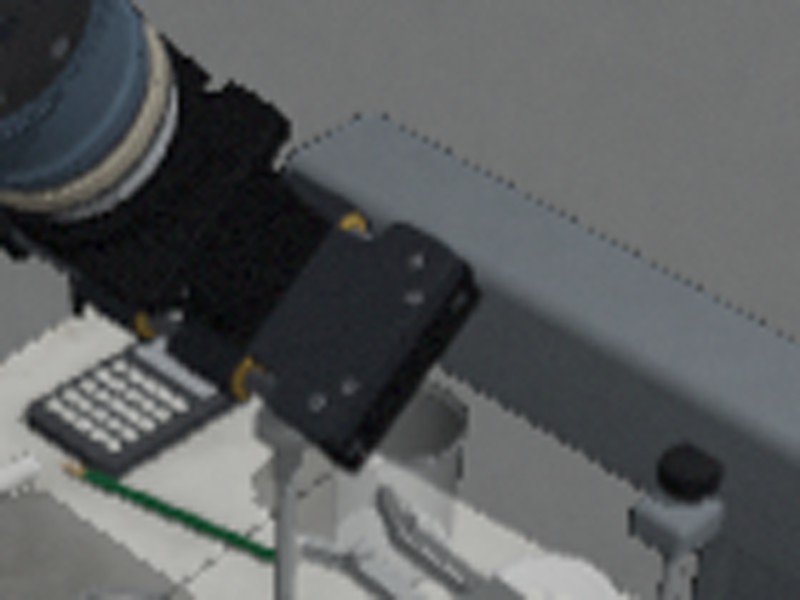

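Emit:
{"fn": "carry_out", "kwargs": {"grip": [-1,-1,-1,-1,-1,-1,-1], "slide": [[0.6,-2,0.4],[0.6,-5,0.4],[0.6,-7,0.4],[0.6,-7,0.4],[0.6,-5,0.4],[0.6,-2,0.4],[0,0,0]], "twist": [[0,0,-0.001],[0,0,-0.002],[0,0,-0.002],[0,0,-0.002],[0,0,-0.001],[0,0,0],[0,0,0]]}}

```text
time_s: 29.95
position: [0.6135, 0.0211, 0.2547]
tcp_rot: [[-0.801, 0.058, 0.596], [0.042, 0.998, -0.04], [-0.597, -0.007, -0.802]]
force: [-0.7, 0.1, -6.3]
opening: 0.112
```

```bash
python3 -c "
from plan import *
rel();show()"; python3 look.py z 260 90 380 180;python3 hang.py | grep -A1 disc
```

```text
G rel seat: ey 46.0 ex 0.4 z 65.4 mm tilt 36.7 yaw/roll -0.02 -0.007
t29.95 tcp [0.6135 0.0211 0.2547] G [0.6022 0.0218 0.2699] F [-0.71  0.14 -6.3 ] M [0.14  1.017 0.024] open0.1120 q [ -10.5   18.1  110.4   15.    15.5 -110.5]
[[-0.801, 0.058, 0.596], [0.042, 0.998, -0.04], [-0.597, -0.007, -0.802]]
t29.95 tcp [0.6135 0.0211 0.2547] G [0.6022 0.0218 0.2699] F [-0.71  0.14 -6.3 ] M [0.14  1.017 0.024] open0.1120 q [ -10.5   18.1  110.4   15.    15.5 -110.5]
[[-0.801, 0.058, 0.596], [0.042, 0.998, -0.04], [-0.597, -0.007, -0.802]]
disc (array([ 0.00748066, -0.00862978]), 512, np.float64(0.003943410817575668))
scene disc top z 0.0979 exp 0.107 disc centre [0.6036 0.0192 0.0933] [ 0.5714 -0.0112  0.0723] [0.6359 0.0495 0.1142]
   circ ((604.0498046875, 17.679285049438477), 31.922639846801758)
```

View pics/z.png

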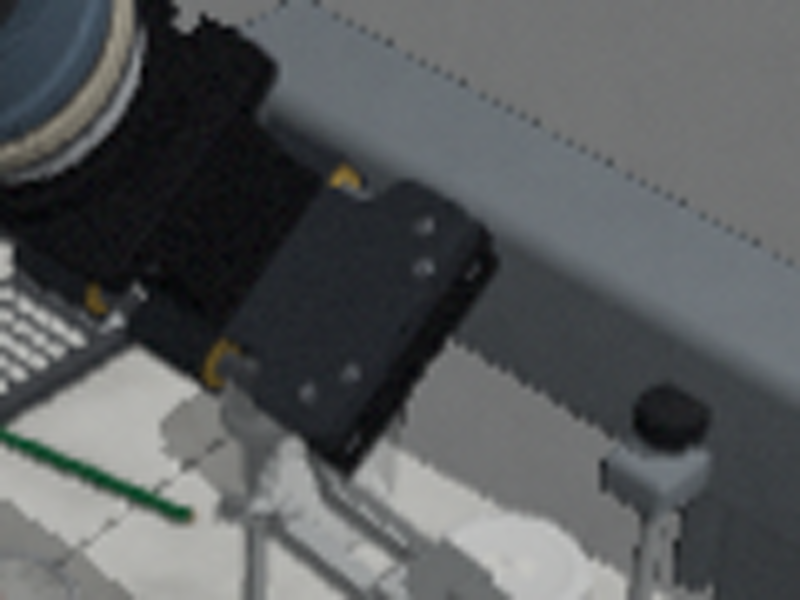

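Emit:
{"fn": "carry_out", "kwargs": {"grip": [-1,-1,-1,-1,-1,-1,-1,-1,-1,-1], "slide": [[0,-2,0],[0,-5,0],[0,-6,0],[0,-7,0],[0,-7,0],[0,-7,0],[0,-5,0],[0,-3,0],[0,-1,0],[0,0,0]], "twist": [[0.001,0,0.003],[0.001,0,0.003],[0.001,0,0.003],[0.001,0,0.003],[0.001,0,0.003],[0.001,0,0.003],[0.001,0,0.003],[0,0,0.003],[0,0,0],[0,0,0]]}}

```text
time_s: 31.1
position: [0.6116, -0.0241, 0.2561]
tcp_rot: [[-0.797, 0.08, 0.598], [0.064, 0.997, -0.048], [-0.6, 0.0, -0.8]]
force: [-0.3, 0.2, -6.3]
opening: 0.111
```

```bash
python3 -c "
from plan import *
rel();show()"; python3 look.py aa 270 95 380 177;python3 hang.py | grep -A1 disc
```

```text
G rel seat: ey 0.9 ex 1.9 z 66.8 mm tilt 36.9 yaw/roll 0.002 0.0
t31.10 tcp [ 0.6116 -0.0241  0.2561] G [ 0.6002 -0.0232  0.2713] F [-0.25  0.19 -6.25] M [ 0.079  0.971 -0.003] open0.1105 q [ -16.3   17.8  110.8   25.3   16.6 -123.7]
[[-0.797, 0.08, 0.598], [0.064, 0.997, -0.048], [-0.6, 0.0, -0.8]]
t31.10 tcp [ 0.6116 -0.0241  0.2561] G [ 0.6002 -0.0232  0.2713] F [-0.25  0.19 -6.25] M [ 0.079  0.971 -0.003] open0.1105 q [ -16.3   17.8  110.8   25.3   16.6 -123.7]
[[-0.797, 0.08, 0.598], [0.064, 0.997, -0.048], [-0.6, 0.0, -0.8]]
disc (array([ 0.015455  , -0.00435215]), 522, np.float64(0.00387295391455372))
scene disc top z 0.0989 exp 0.1083 disc centre [ 0.6002 -0.0311  0.0957] [ 0.5698 -0.0666  0.0764] [0.6306 0.0045 0.1149]
   circ ((600.5910034179688, -25.40141487121582), 30.68229103088379)
```

View pics/aa.png

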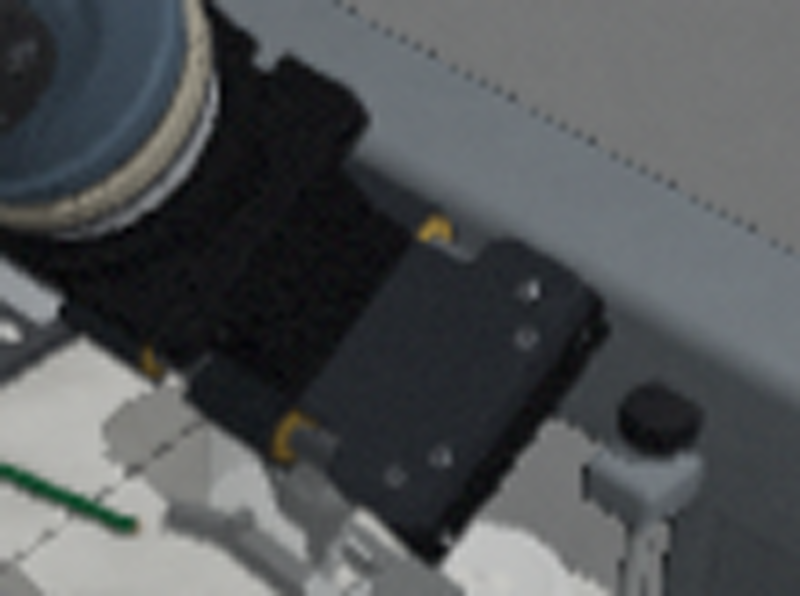

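Emit:
{"fn": "carry_out", "kwargs": {"grip": [-1,-1,-1,-1,-1,-1,-1,-1], "slide": [[1,0,0.5],[1.5,0,1],[1.5,0,1.2],[1.5,0,1.4],[1.2,0,1.6],[1.2,0,1.6],[0.8,0,1],[0,0,0]], "twist": [[0,0,0],[0,0,0],[0,0,0],[0,0,0],[0,0,0],[0,0,0],[0,0,0],[0,0,0]]}}

```text
time_s: 32.05
position: [0.6092, -0.0226, 0.2428]
tcp_rot: [[-0.798, 0.078, 0.597], [0.063, 0.997, -0.046], [-0.599, 0.001, -0.801]]
force: [-0.8, 0.4, -5.8]
opening: 0.109
```

```bash
python3 -c "
from plan import *
rel();show()"; python3 look.py ab 270 95 380 177;python3 hang.py | grep -A1 disc
```

```text
G rel seat: ey 2.2 ex -0.6 z 53.5 mm tilt 36.8 yaw/roll 0.001 0.001
t32.05 tcp [ 0.6092 -0.0226  0.2428] G [ 0.5978 -0.0217  0.258 ] F [-0.79  0.41 -5.78] M [ 0.122  0.99  -0.017] open0.1091 q [ -16.2   19.   112.    29.1   14.6 -127.7]
[[-0.798, 0.078, 0.597], [0.063, 0.997, -0.046], [-0.599, 0.001, -0.801]]
t32.05 tcp [ 0.6092 -0.0226  0.2428] G [ 0.5978 -0.0217  0.258 ] F [-0.79  0.41 -5.78] M [ 0.122  0.99  -0.017] open0.1091 q [ -16.2   19.   112.    29.1   14.6 -127.7]
[[-0.798, 0.078, 0.597], [0.063, 0.997, -0.046], [-0.599, 0.001, -0.801]]
disc (array([ 0.0141582 , -0.00342251]), 502, np.float64(0.0038669058844532757))
scene disc top z 0.0857 exp 0.0951 disc centre [ 0.5987 -0.0298  0.0827] [ 0.5679 -0.0661  0.0632] [0.6295 0.0065 0.1023]
   circ ((598.4103393554688, -29.52787971496582), 37.28895568847656)
```

View pics/ab.png

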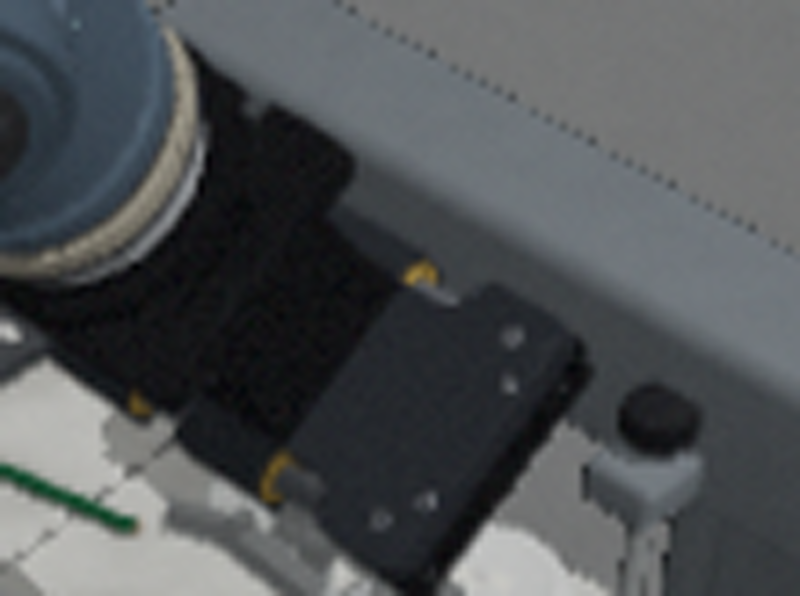

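Emit:
{"fn": "carry_out", "kwargs": {"grip": [-1,-1,-1,-1,-1,-1], "slide": [[0.6,-0.6,0.8],[0.9,-0.6,1.2],[0.9,-0.5,1.2],[0.9,-0.3,1.2],[0.6,-0.2,0.8],[0,0,0]], "twist": [[0,0,0],[0,0,0],[0,0,0],[0,0,0],[0,0,0],[0,0,0]]}}

```text
time_s: 32.8
position: [0.6095, -0.0253, 0.2365]
tcp_rot: [[-0.797, 0.078, 0.599], [0.063, 0.997, -0.047], [-0.601, 0.0, -0.799]]
force: [0.4, 0.2, -5.2]
opening: 0.109
```

```bash
python3 -c "
from plan import *
rel();show()"; python3 hang.py | grep -A1 disc
cat > lev.py <<'E'
from plan import *
from h import *
for n in("scene","top"):
    c=bot.capture(n);P=cloud(c).reshape(-1,3);P=P[np.isfinite(P).all(1)]
    q=P-seat;a=q@eyf;b=q@exf
    m=(a<-.19)&(a>-.26)&(abs(b)<.03)&(P[:,2]>.12)&(P[:,2]<.24)
    tip=(a>.03)&(a<.046)&(abs(b)<.026)&(abs(b)>.006)&(P[:,2]>.17)&(P[:,2]<.22)
    print(n,"balance wt z",np.percentile(P[m,2],[50,97]).round(4) if m.sum()>5 else None,"fork tip z",np.percentile(P[tip,2],[50,95]).round(4) if tip.sum()>3 else None,tip.sum())
E
python3 lev.py
```

```text
G rel seat: ey -0.4 ex -0.1 z 47.2 mm tilt 36.9 yaw/roll 0.001 0.0
t32.80 tcp [ 0.6095 -0.0253  0.2365] G [ 0.5981 -0.0244  0.2517] F [ 0.35  0.19 -5.24] M [ 0.125  0.97  -0.003] open0.1087 q [ -16.5   19.7  112.4   32.1   13.6 -131.1]
[[-0.797, 0.078, 0.599], [0.063, 0.997, -0.047], [-0.601, 0.0, -0.799]]
scene disc top z 0.08 exp 0.0887 disc centre [ 0.5992 -0.0325  0.0758] [ 0.5678 -0.068   0.0558] [0.6305 0.003  0.0958]
   circ ((596.6651000976562, -32.49126052856445), 36.63648223876953)
scene balance wt z [0.1927 0.2063] fork tip z [0.2048 0.2082] 29
top balance wt z [0.1958 0.2076] fork tip z [0.2049 0.2114] 14
```

Emit:
{"fn": "carry_out", "kwargs": {"grip": [-1,-1,-1,-1,-1,-1], "slide": [[0.6,0,0.8],[0.9,0,1.2],[0.9,0,1.2],[0.9,0,1.2],[0.6,0,0.8],[0,0,0]], "twist": [[0,0,0],[0,0,0],[0,0,0],[0,0,0],[0,0,0],[0,0,0]]}}

```text
time_s: 33.6
position: [0.6105, -0.0254, 0.2312]
tcp_rot: [[-0.795, 0.079, 0.602], [0.062, 0.997, -0.048], [-0.604, -0.001, -0.797]]
force: [0.5, 1.2, -4.3]
opening: 0.108
```

```bash
python3 -c "
from plan import *
rel();show()"; python3 hang.py | grep -A1 disc;python3 lev.py; python3 look.py ac 270 95 380 177
```

```text
G rel seat: ey -0.4 ex 0.9 z 41.9 mm tilt 37.1 yaw/roll 0.001 -0.001
t33.60 tcp [ 0.6105 -0.0254  0.2312] G [ 0.5991 -0.0245  0.2464] F [ 0.54  1.24 -4.33] M [ 0.153  0.943 -0.004] open0.1079 q [ -16.5   20.3  112.8   35.    12.6 -134. ]
[[-0.795, 0.079, 0.602], [0.062, 0.997, -0.048], [-0.604, -0.001, -0.797]]
scene disc top z 0.0741 exp 0.0834 disc centre [ 0.5998 -0.0323  0.0704] [ 0.57   -0.0682  0.0496] [0.6296 0.0036 0.0911]
   circ ((600.9124755859375, -24.6832332611084), 31.126462936401367)
scene balance wt z [0.1951 0.2092] fork tip z [0.1999 0.2032] 31
top balance wt z [0.1976 0.2111] fork tip z [0.201  0.2054] 14
t33.80 tcp [ 0.6105 -0.0254  0.2313] G [ 0.5991 -0.0245  0.2465] F [ 0.03 -0.41 -4.17] M [ 0.171  0.894 -0.011] open0.1088 q [ -16.5   20.3  112.8   35.    12.6 -134. ]
[[-0.795, 0.079, 0.602], [0.062, 0.997, -0.048], [-0.604, -0.001, -0.797]]
disc (array([ 0.01787536, -0.00170885]), 465, np.float64(0.003893064995263361))
```

View pics/ac.png

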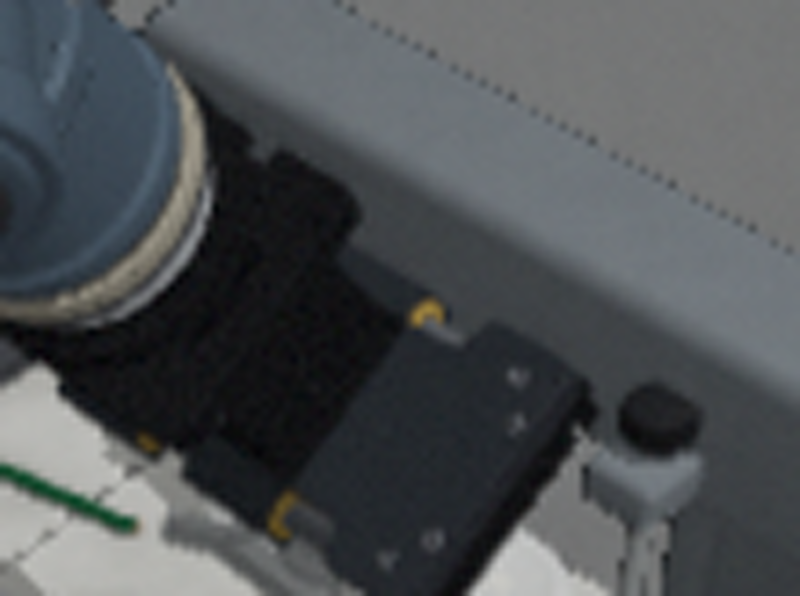

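Emit:
{"fn": "carry_out", "kwargs": {"grip": [-1,-1,-1,-1,-1,-1,-1], "slide": [[0.8,0,0.6],[1.1,0,1],[1.2,0,1.1],[1.2,0,1.1],[1.2,0,1.1],[0.6,0,0.6],[0,0,0]], "twist": [[0,0,0],[0,0,0],[0,0,0],[0,0,0],[0,0,0],[0,0,0],[0,0,0]]}}

```text
time_s: 34.55
position: [0.6102, -0.0256, 0.2235]
tcp_rot: [[-0.793, 0.079, 0.604], [0.062, 0.997, -0.049], [-0.606, -0.001, -0.795]]
force: [0.2, 1.1, -3.8]
opening: 0.114
```

```bash
python3 -c "
from plan import *
rel();show()"; python3 hang.py | grep -A1 disc;python3 lev.py
```

```text
G rel seat: ey -0.6 ex 0.5 z 34.1 mm tilt 37.3 yaw/roll 0.002 -0.001
t34.55 tcp [ 0.6102 -0.0256  0.2235] G [ 0.5987 -0.0247  0.2386] F [ 0.16  1.06 -3.78] M [0.219 0.759 0.084] open0.1138 q [ -16.5   21.1  113.4   39.7   11.3 -138.8]
[[-0.793, 0.079, 0.604], [0.062, 0.997, -0.049], [-0.606, -0.001, -0.795]]
scene disc top z 0.0664 exp 0.0756 disc centre [ 0.6015 -0.0321  0.0626] [ 0.5707 -0.0677  0.0418] [0.6324 0.0034 0.0835]
   circ ((601.3687133789062, -26.343360900878906), 31.395341873168945)
scene balance wt z [0.1995 0.2152] fork tip z [0.1914 0.1938] 28
top balance wt z [0.2022 0.2164] fork tip z [0.1914 0.1938] 13
```

Emit:
{"fn": "carry_out", "kwargs": {"grip": [-1,-1,-1,-1,-1,-1], "slide": [[0.7,0.1,0.6],[0.8,0.1,0.8],[0.8,0.1,0.8],[0.6,0,0.6],[0.4,0,0.4],[0,0,0]], "twist": [[0,0,0],[0,0,0],[0,0,0],[0,0,0],[0,0,0],[0,0,0]]}}

```text
time_s: 35.35
position: [0.6101, -0.0255, 0.2197]
tcp_rot: [[-0.792, 0.079, 0.606], [0.062, 0.997, -0.05], [-0.608, -0.002, -0.794]]
force: [0.0, 0.8, -4.0]
opening: 0.113
```

```bash
python3 -c "
from plan import *
rel();show()"; python3 hang.py | grep -A1 disc;python3 lev.py
```

```text
G rel seat: ey -0.5 ex 0.5 z 30.3 mm tilt 37.4 yaw/roll 0.002 -0.002
t35.35 tcp [ 0.6101 -0.0255  0.2197] G [ 0.5986 -0.0246  0.2348] F [ 0.04  0.77 -3.95] M [0.135 0.783 0.059] open0.1133 q [ -16.5   21.6  113.7   42.6   10.6 -141.8]
[[-0.792, 0.079, 0.606], [0.062, 0.997, -0.05], [-0.608, -0.002, -0.794]]
scene disc top z 0.0624 exp 0.0718 disc centre [ 0.6013 -0.0252  0.0578] [ 0.5704 -0.0532  0.0386] [0.6322 0.0028 0.0769]
   circ ((601.2659912109375, -26.10965919494629), 31.309036254882812)
scene balance wt z [0.2017 0.218 ] fork tip z [0.1854 0.1891] 33
top balance wt z [0.2047 0.2204] fork tip z [0.1871 0.1908] 14
```

Emit:
{"fn": "carry_out", "kwargs": {"grip": [-1,-1,-1,-1,-1], "slide": [[0.5,0.1,0.5],[0.6,0.1,0.6],[0.6,0.1,0.6],[0.4,0,0.4],[0,0,0]], "twist": [[0,0,0],[0,0,0],[0,0,0],[0,0,0],[0,0,0]]}}

```text
time_s: 36.05
position: [0.6101, -0.0255, 0.2197]
tcp_rot: [[-0.788, 0.08, 0.61], [0.061, 0.997, -0.052], [-0.612, -0.004, -0.791]]
force: [-1.6, 0.6, -0.2]
opening: 0.109
```

```bash
python3 -c "
from plan import *
rel();show()"; python3 hang.py | grep -A1 disc;python3 lev.py
```

```text
G rel seat: ey -0.5 ex 0.4 z 30.2 mm tilt 37.8 yaw/roll 0.002 -0.004
t36.05 tcp [ 0.6101 -0.0255  0.2197] G [ 0.5985 -0.0245  0.2347] F [-1.65  0.6  -0.22] M [0.189 0.812 0.056] open0.1089 q [ -16.5   21.6  114.    44.7   10.1 -143.9]
[[-0.788, 0.08, 0.61], [0.061, 0.997, -0.052], [-0.612, -0.004, -0.791]]
scene disc top z 0.0623 exp 0.0717 disc centre [ 0.6015 -0.0249  0.0589] [ 0.5713 -0.0529  0.0388] [0.6318 0.003  0.0789]
   circ ((601.5613403320312, -25.25531768798828), 31.325031280517578)
scene balance wt z [0.2018 0.2178] fork tip z [0.1852 0.189 ] 31
top balance wt z [0.2045 0.22  ] fork tip z [0.1856 0.1921] 14
```

Emit:
{"fn": "carry_out", "kwargs": {"grip": [-0.85,-0.79,-0.78,-0.775,-0.77,-0.76,-0.74,-0.7,-0.6,-0.5,-0.4], "slide": [[0,0,0],[0,0,0],[0,0,0],[0,0,0],[0,0,0],[0,0,0],[0,0,0],[0,0,0],[0,0,0],[0,0,0],[0,0,0]], "twist": [[0,0,0],[0,0,0],[0,0,0],[0,0,0],[0,0,0],[0,0,0],[0,0,0],[0,0,0],[0,0,0],[0,0,0],[0,0,0]]}}

```text
time_s: 37.35
position: [0.6129, -0.0273, 0.2205]
tcp_rot: [[-0.786, 0.081, 0.613], [0.06, 0.997, -0.055], [-0.616, -0.007, -0.788]]
force: [-0.8, 0.1, 0.1]
opening: 0.261
```

```bash
python3 -c "
from plan import *
rel();show()"; python3 hang.py | grep -A1 disc;python3 lev.py; python3 look.py ad 270 95 380 177
```

```text
G rel seat: ey -2.0 ex 3.2 z 31.0 mm tilt 38.0 yaw/roll 0.004 -0.007
t37.35 tcp [ 0.6129 -0.0273  0.2205] G [ 0.6013 -0.0262  0.2355] F [-0.8   0.1   0.11] M [0.083 0.428 0.057] open0.2615 q [ -16.5   21.7  113.7   44.7    9.9 -143.9]
[[-0.786, 0.081, 0.613], [0.06, 0.997, -0.055], [-0.616, -0.007, -0.788]]
scene disc top z 0.0625 exp 0.0725 disc centre [ 0.5981 -0.0288  0.0605] [ 0.5672 -0.0624  0.0407] [0.629  0.0047 0.0803]
   circ ((598.8115844726562, -26.224123001098633), 31.619752883911133)
scene balance wt z [0.2018 0.218 ] fork tip z [0.1841 0.1884] 30
top balance wt z [0.2048 0.2201] fork tip z None 0
t37.55 tcp [ 0.6129 -0.0272  0.2205] G [ 0.6013 -0.0262  0.2355] F [-0.84 -0.13 -0.25] M [0.05  0.424 0.059] open0.2948 q [ -16.5   21.7  113.7   44.7    9.9 -143.9]
[[-0.786, 0.081, 0.613], [0.06, 0.997, -0.055], [-0.616, -0.006, -0.788]]
disc (array([-0.05712059, -0.8632302 ]), 526, np.float64(0.007402803503315349))
```

View pics/ad.png

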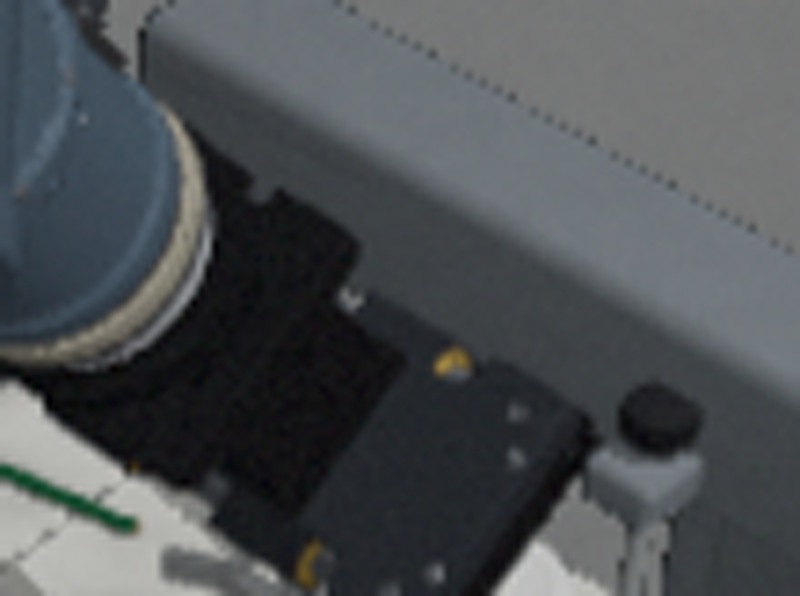

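Emit:
{"fn": "carry_out", "kwargs": {"grip": [-0.3,-0.2,-0.1,0,0], "slide": [[0,1,0],[0,0.5,0],[0,0,-1],[0,0,-3],[0,0,-4]], "twist": [[0,0,0],[0,0,0],[0,0,0],[0,0,0],[0,0,0]]}}

```text
time_s: 38.1
position: [0.6084, -0.0255, 0.2271]
tcp_rot: [[-0.785, 0.082, 0.613], [0.061, 0.997, -0.056], [-0.616, -0.006, -0.788]]
force: [1.4, 0.1, -0.5]
opening: 0.486
```

```bash
python3 -c "
from plan import *
rel();show()"; python3 lev.py
```

```text
G rel seat: ey -0.6 ex -1.4 z 37.5 mm tilt 38.0 yaw/roll 0.005 -0.006
t38.10 tcp [ 0.6084 -0.0255  0.2271] G [ 0.5967 -0.0245  0.242 ] F [ 1.37  0.06 -0.48] M [ 0.057  0.4   -0.02 ] open0.4859 q [ -16.4   20.7  114.    41.5   10.4 -140.6]
[[-0.785, 0.082, 0.613], [0.061, 0.997, -0.056], [-0.616, -0.006, -0.788]]
scene balance wt z [0.2015 0.2179] fork tip z [0.1855 0.1893] 30
top balance wt z [0.2048 0.219 ] fork tip z None 0
```

Retreat along the fingers.

Emit:
{"fn": "carry_out", "kwargs": {"grip": [0,0,0,0,0,0,0,0,0,0,0,0], "slide": [[0,0,-5],[0,0,-7],[0,0,-9],[0,0,-10],[0,0,-12],[0,0,-14],[0,0,-16],[0,0,-18],[0,0,-18],[0,0,-14],[0,0,-7],[0,0,0]], "twist": [[0,0,0],[0,0,0],[0,0,0],[0,0,0],[0,0,0],[0,0,0],[0,0,0],[0,0,0],[0,0,0],[0,0,0],[0,0,0],[0,0,0]]}}

```text
time_s: 39.4
position: [0.5226, -0.0181, 0.336]
tcp_rot: [[-0.785, 0.085, 0.614], [0.061, 0.996, -0.059], [-0.617, -0.009, -0.787]]
force: [0.2, -0.7, -0.2]
opening: 0.499
```

```bash
python3 -c "
from plan import *
rel();show()"; python3 lev.py; python3 look.py ae 240 70 400 190
```

```text
G rel seat: ey 0.2 ex -87.6 z 146.4 mm tilt 38.1 yaw/roll 0.007 -0.009
t39.40 tcp [ 0.5226 -0.0181  0.336 ] G [ 0.5109 -0.017   0.3509] F [ 0.17 -0.73 -0.25] M [0.074 0.378 0.087] open0.4988 q [ -19.4    2.4  115.7   19.7   26.  -119.7]
[[-0.785, 0.085, 0.614], [0.061, 0.996, -0.059], [-0.617, -0.009, -0.787]]
scene balance wt z [0.2019 0.2179] fork tip z [0.1861 0.1887] 53
top balance wt z [0.2045 0.2202] fork tip z [0.1872 0.1936] 29
t39.50 tcp [ 0.5228 -0.0181  0.3349] G [ 0.5111 -0.017   0.3499] F [ 0.03  0.5  -0.45] M [ 0.096  0.365 -0.007] open0.5037 q [ -19.4    2.5  115.7   19.8   25.9 -119.7]
[[-0.786, 0.085, 0.613], [0.062, 0.996, -0.059], [-0.615, -0.008, -0.788]]
disc (array([ 0.48018322, -0.79345752]), 571, np.float64(0.004946124789323593))
```

View pics/ae.png

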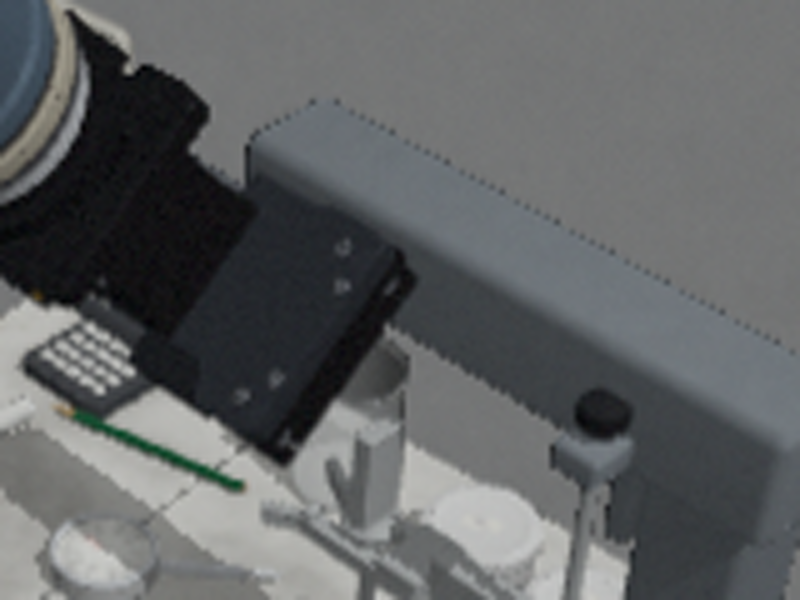

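Emit:
{"fn": "carry_out", "kwargs": {"grip": [0,0,0,0,0,0,0,0], "slide": [[0,0,-8],[0,0,-15],[0,0,-18],[0,0,-18],[0,0,-15],[0,0,-8],[0,0,-3],[0,0,0]], "twist": [[0,0,0],[0,0,0],[0,0,0],[0,0,0],[0,0,0],[0,0,0],[0,0,0],[0,0,0]]}}

```text
time_s: 40.35
position: [0.4684, -0.013, 0.4004]
tcp_rot: [[-0.793, 0.085, 0.604], [0.064, 0.996, -0.056], [-0.606, -0.006, -0.795]]
force: [0.2, -0.5, 0.7]
opening: 0.497
```

```bash
python3 look.py af 250 90 410 210; python3 lev.py
python3 - <<'E'
from plan import *
from h import *
c=bot.capture("scene");cv2.imwrite("pics/full.png",cv2.resize(c["color"][:,:,::-1],(800,600)))
P=cloud(c).reshape(-1,3);P=P[np.isfinite(P).all(1)]
q=P-seat;a=q@eyf;b=q@exf
m=(abs(a)<.045)&(abs(b)<.045)
for z0 in np.arange(.03,.26,.01):
    k=m&(P[:,2]>z0)&(P[:,2]<=z0+.01)
    if k.sum()>3:print("%.2f"%z0,k.sum(),"a",(np.percentile(a[k],[2,50,98])*1000).round(1),"b",(np.percentile(b[k],[2,50,98])*1000).round(1))
E
```

```text
t40.35 tcp [ 0.4684 -0.013   0.4004] G [ 0.4569 -0.012   0.4155] F [ 0.2  -0.51  0.72] M [-0.011  0.36   0.052] open0.4969 q [ -22.2   -8.5  113.6   16.    39.9 -116.5]
[[-0.793, 0.085, 0.604], [0.064, 0.996, -0.056], [-0.606, -0.006, -0.795]]
disc (array([ 0.80907861, -0.23933912]), 1382, np.float64(0.008597389583021173))
scene balance wt z [0.2017 0.2179] fork tip z [0.1858 0.1888] 51
top balance wt z [0.205  0.2199] fork tip z [0.1871 0.1917] 38
0.04 48 a [-29.7 -15.6  11.8] b [-28.9 -24.   -7.7]
0.05 66 a [-29.1 -12.5  16.7] b [-29.3 -22.8  14.7]
0.06 337 a [-26.2  -4.   25. ] b [-25.9  -3.2  27.6]
0.07 7 a [-5.6 -4.1 -2.4] b [-3.7 -1.5  2. ]
0.08 50 a [-44.9 -38.8  -0.9] b [-21.   -2.5  18.5]
0.09 10 a [-5.8 -3.9 -0.4] b [-3.9 -1.5  2.8]
0.10 14 a [-6.  -3.2  1.8] b [-5.1 -1.3  1.5]
0.11 10 a [-6.  -4.  -1.4] b [-3.3 -1.2  1.1]
0.12 9 a [-6.1 -4.1 -1.3] b [-3.7 -2.1  1.2]
0.13 12 a [-5.8 -4.  -0.8] b [-4.2 -1.   3.5]
0.14 14 a [-5.9 -3.1  0. ] b [-3.7 -2.2  1.7]
0.15 9 a [-5.5 -4.1 -2.7] b [-4.  -1.8  0.8]
0.17 18 a [-41.3  10.8  41.3] b [-21.7 -14.2  17.9]
0.18 203 a [-41.8   4.4  41.9] b [-20.6 -13.8  20.1]
0.19 200 a [-42.4 -21.3  23.8] b [-15.4  -4.4  16.2]
0.20 45 a [-44.   -6.5   1.4] b [-10.8  -1.9  10.1]
0.21 34 a [-7.4 -5.8  2.1] b [-11.1  -5.9   8.5]
0.22 38 a [-7.3 -5.5  2.7] b [-11.   -5.   12.4]
0.23 35 a [-6.9 -5.5  0.6] b [-11.   -2.6  10.5]
0.24 51 a [-7.4 -3.   2.4] b [-11.2  -2.7  10.9]
```

View pics/af.png

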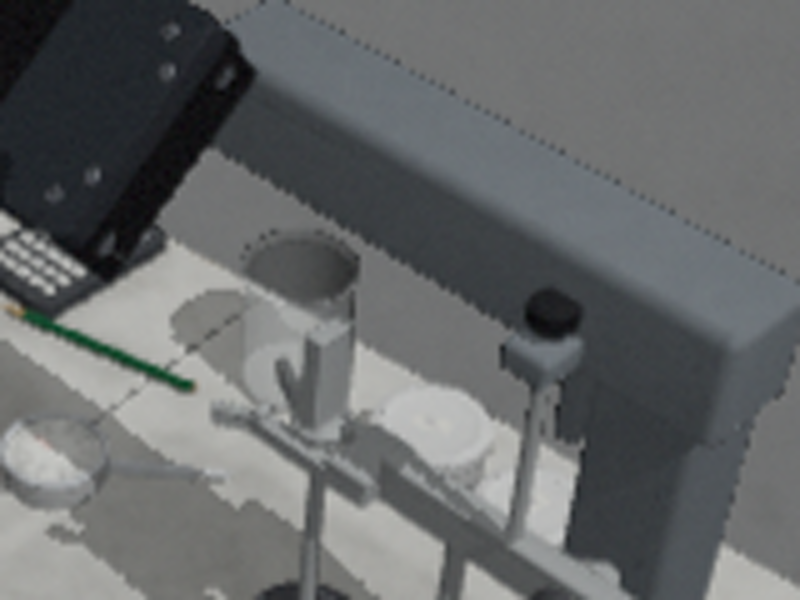

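View pics/full.png

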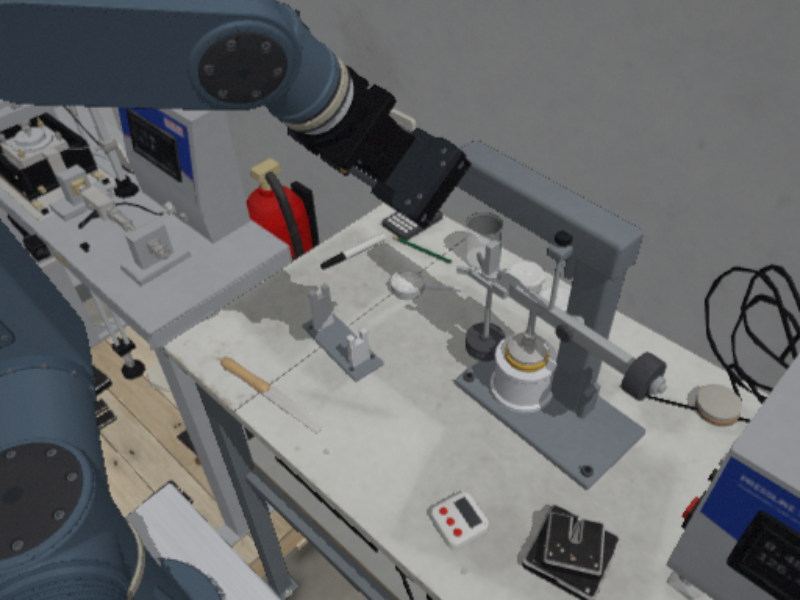

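```bash
python3 -c "
from rig import bot
print(bot.hand_in())"
```

```text
the job is handed in; nothing more can be done
None
```

The hanger now hangs on the lever's fork and the lever is fully down. The job was handed in at about 40 s of the 72 s allowed, with the gripper well clear and touching nothing.

**How it went:**
- **Lift-out:** I gripped the flat head, but the grip did not hold the hanger's angle. The rod turned down and rested in the higher post's notch, then the disc dragged lightly on that post. I moved the head towards the post to ease it out. Readings stayed under about 8 N.
- **Swinging plumb:** I eased the grip clear of everything until the hanger was about 0.02 rad off plumb, then gripped firmly. On the way to the fork, joint 4 sat at its range limit (-82°) with the hand tilted about 46°. I backed off, eased and regripped at a smaller tilt, which left it about 0.04 rad off plumb, and corrected that by tilting the gripped hand.
- **Grip height:** I did not end up holding the head at its middle. The hanger hung about 8 mm lower in the fingers than the nominal grip point, which I measured and allowed for.
- **Setting down:** I brought the rod in from the fork's open end and lowered the lever in small steps. It stopped when the vertical force on the hand fell from 4 N to about 0. Only then did I open the fingers and back away along them.

**Last checks:**
- **Lever:** The prongs at the fork's outer end were at 186–187 mm, against 188 mm expected at the seat with the lever down. They read the same before and after release.
- **Hanger:** The rod and head line up vertically within 1–2 mm. The collar sits between the block and the keeper lips, and in the camera view the disc hangs clear of the cell.
- **Bystanders:** The timer looks where it was in the scene picture. The dial gauge I never identified in the pictures, so I did not check it.
- **Disagreement:** The two cameras differed by about 2 mm along the lever, within their stated accuracy.

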